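Click-test push-button stations and stack the sound ones in a zigzag

TASK

Press the button of each of the three loose push-button stations fully in: two stay down, one springs back. Stack the two sound ones, buttons left down, on the station screwed to the board, each turned half round from the one below, flat and in line, its plain end right up against the lip below, so that the stack zigzags and every lip still touches at the end. Put the faulty one flat and right way up in the steel tray, and leave everything else where it is.

Things in the scene. Friction and masses are not known exactly. Their poses are not given: they have to be found in the camera images.
- unit_a_center (a point): Loose push-button station, grey metal box 120 (x) x 50 (y) x 34 (z), about 0.6 kg. Point: centre of the box, 17 above its underside; z up, +x to the button end. A lip 6 high crosses its flat top from x = 22 to x = 27; beyond it, at x = 43, y = 0, is the black button (22 diameter). The three look alike. Grip it across the 50 width, at mid-length.
- unit_a_cap (a point): Middle of the top of this station's button, 10 above the box's flat top when out, 5 when fully in. Axes as the box.
- unit_a_button (a joint): Travel of this button in m: 0 out, 0.005 fully in. A sound one takes about 4 N and stays where it is pushed; the faulty one takes up to 5.5 N and springs out when let go. Exactly one of the three is faulty; only pressing tells.
- unit_b_center (a point): Loose push-button station, grey metal box 120 (x) x 50 (y) x 34 (z), about 0.6 kg. Point: centre of the box, 17 above its underside; z up, +x to the button end. A lip 6 high crosses its flat top from x = 22 to x = 27; beyond it, at x = 43, y = 0, is the black button (22 diameter). The three look alike. Grip it across the 50 width, at mid-length.
- unit_b_cap (a point): Middle of the top of this station's button, 10 above the box's flat top when out, 5 when fully in. Axes as the box.
- unit_b_button (a joint): Travel of this button in m: 0 out, 0.005 fully in. A sound one takes about 4 N and stays where it is pushed; the faulty one takes up to 5.5 N and springs out when let go. Exactly one of the three is faulty; only pressing tells.
- unit_c_center (a point): Loose push-button station, grey metal box 120 (x) x 50 (y) x 34 (z), about 0.6 kg. Point: centre of the box, 17 above its underside; z up, +x to the button end. A lip 6 high crosses its flat top from x = 22 to x = 27; beyond it, at x = 43, y = 0, is the black button (22 diameter). The three look alike. Grip it across the 50 width, at mid-length.
- unit_c_cap (a point): Middle of the top of this station's button, 10 above the box's flat top when out, 5 when fully in. Axes as the box.
- unit_c_button (a joint): Travel of this button in m: 0 out, 0.005 fully in. A sound one takes about 4 N and stays where it is pushed; the faulty one takes up to 5.5 N and springs out when let go. Exactly one of the three is faulty; only pressing tells.
- base_center (a point): Bottom station of the stack, of the same shape, tested, button down, fixed on a plywood board 150 x 80 x 10. Point and axes as for the loose ones. One seated on it, turned half round, plain end face against the lip face at x = 22, has its centre at x = -38, z = +34 here. The third sits likewise in the second's frame; the second is held by friction only: a few N slide it off its lip.
- tray: Shallow fixed steel returns tray, outside 170 (x) x 180 (y) x 28 high, walls and floor 4 thick. Origin at the centre of its underside, on the bench.
- can: Bystander: plain aluminium can, 52 diameter x 150 high. Not to be moved.
- jar: Bystander: screw-top glass jar, 60 diameter x 70 high. Not to be moved.
- coupling: Bystander: steel conduit sleeve standing on end, 48 diameter x 45 high. Not to be moved.
- driver: Bystander: screwdriver with a black handle, lying flat. Not to be moved.
- carton: Bystander: plain cardboard carton 70 x 100 x 50. Not to be moved.
- tape_measure: Bystander: black tape measure 65 x 35 x 60. Not to be moved.
Things that resemble listed ones, but are neither listed nor needed, are in the scene too. What is shaped like the part that bears unit_b_center but yellow is not meant.

How it is judged:
By the outcome, as a careful person would: the job done as asked, in the order asked, and still so for the second after the job is handed in, with the robot touching nothing.
It also fails if it takes over 72 s, if anything falls off the work surface, if the arm or the gripper's body presses on something with over 40 N, if the wrist force passes 120 N, or if a joint passes its speed limit or range.

ROBOT

A 6-joint arm with a two-finger parallel gripper is mounted at the origin on the work surface. World frame = base frame: x ahead of the robot, y to its left, z up, the work surface at z = 0. Lengths are in m, angles in rad, forces in N, time in s.
With the tool pointing down it reaches from about 0.35 to 0.875 m from the base axis. Payload 4.2 kg.
Tool frame: the origin (TCP) lies at the very end of the fingers, on their centre line; the grasp point (between the pads) lies 19 mm behind it; z points along the fingers, y is the direction in which the jaws open and shut (so a half turn about z gives the same grasp; the last joint's range is limited). The gripper opens to 85 mm and grips with 20 to 120 N. Pads are 22 mm wide; open, the fingers measure 114 mm over their backs; the gripper's body (76 mm by 85 mm) begins 54 mm behind the grasp point. The pads swing forward as they close: fully open they stand 13 mm farther back than shut.
Start: joints at [-0.847, 0.385, 0.008, 0, -1.194, -0.259], TCP at [0.28, -0.559, 0.231] pointing down, gripper open.
Joint ranges: [-3.14, 3.14], [-1.21, 2.06], [-1.07, 1.41], [-3.16, 2.05], [-2.99, -0.16], [-3.1, 3.1]. Speed limits (rad/s): [2.79, 2.79, 3.14, 3.14, 3.14, 3.14].

INTERFACE

Orientations are given as a unit quaternion [w, x, y, z].
In Python, from station import ctrl gives the robot as it stands.
- The arm moves only by the shell command python3 -m crank 'ROWS' [OPENING]. ROWS is a JSON object of lists of equal length, an entry for each row: "xyz": the shift along the tool's x, y, z in units of 30 mm (1.0 is 30 mm), a list of three; "yaw": the turn about the tool's z in units of 6 degrees (1.0 is 6 degrees). In form: {"xyz": [[x, y, z], ...], "yaw": [yaw, ...]}. A call has 1 to 8 rows; each row is the pose to reach, as a shift and turn from the pose measured when the call began, along the tool's axes at that moment; what a row does not reach only later rows make up. A row lasts 1/10 s, in which the tool goes at most 50 mm and 8.59 degrees, less where a joint would pass 70% of its speed; a pose out of reach is approached as far as the arm can. A call with a gripper value outside its range is refused whole. OPENING is the finger opening in mm, from 0 to 85.4, set as the call begins (- or left out, the last holds). The fingers move at their own pace and stop on an object; the grip force is fixed at half the most. Time passes only in rows, so rows that repeat a pose let the fingers close. It gives the time, the measured TCP pose, the force and the opening at its end, in the units of the state.
- ctrl.get_obs(): the state, without advancing time (a new reading comes with each control period).
- ctrl.grab_frame(name): name is "scene" or "side" or "wrist"; returns the picture (400x640x3 uint8, red, green, blue); there is no depth.
- ctrl.get_calibration(name): a dict with "intrinsics" (3x3 intrinsics, pixels), "dist_coeffs" ([k1, k2, p1, p2, k3] as OpenCV has them; the pictures are not rectified), "world_from_camera" (4x4, takes a point from camera to world coordinates). Camera axes: x right, y down, z forward; pixel columns grow to the right and rows downward; lengths in m; the calibration is good to about 2 mm. A picture is of the moment at which its call begins: read the wrist's pose just before it. get_calibration takes no time and is no camera call; for the wrist camera it gives the pose at the moment of the call.
- ctrl.finish_job(): hands the job in, once; it reports no verdict.
The state is a dict: "t": time; "joint_pos": joint angles; "dq": joint speeds; "joint_torque": joint torques, N m; "ee_pos": TCP position; "orientation": TCP orientation; "wrist_force": force on the tool from outside, world axes, zero at the start; "ft_torque": the same for the moment, N m; "opening": finger opening in m.
Only numpy, scipy, OpenCV 4.12 (cv2) and the standard library are available. Lean on these libraries where they do the work, as an engineer would, in place of code of your own. Each camera call takes 0.05 s, during which the arm holds its last target.

## Working session

There is one attempt and no reset: what is moved stays moved. The work goes in short steps, Python scripts to look and compute and a shell command to move; the robot and the scene stay as the last step left them, time stands still between calls to the robot, and variables do not carry over. Pictures are saved under pics/ and viewed, and the job is handed in when it is done.

```bash
ls; mkdir -p pics; python3 - <<'E'
from station import ctrl
import cv2,numpy as np
np.set_printoptions(precision=4,suppress=True)
o=ctrl.get_obs(); print(o)
for n in ["scene","side","wrist"]:
    c=ctrl.get_calibration(n); print(n,c)
    cv2.imwrite(f"pics/{n}0.png",ctrl.grab_frame(n)[:,:,::-1])
E
```

```text
pics
{'t': 0.0, 'joint_pos': array([-0.8474,  0.3855,  0.0066, -0.0005, -1.194 , -0.2586]), 'dq': array([ 0.0007, -0.0005, -0.0029,  0.0004,  0.0002, -0.0001]), 'joint_torque': array([  0.0007, -39.2286,  18.8397,   4.186 ,  -0.0046,  -0.    ]), 'ee_pos': array([ 0.2799, -0.5582,  0.2302]), 'orientation': array([-0.0003, -0.2302,  0.9731,  0.0011]), 'wrist_force': array([-1.0814,  0.3408,  0.0913]), 'ft_torque': array([-0.034 , -0.0255, -0.0069]), 'opening': 0.08503013584183944}
scene {'intrinsics': array([[496.3161,   0.    , 319.4039],
       [  0.    , 496.3161, 199.8733],
       [  0.    ,   0.    ,   1.    ]]), 'dist_coeffs': array([-0.0464,  0.    ,  0.    ,  0.    ,  0.    ]), 'world_from_camera': array([[ 0.493 ,  0.6181, -0.6123,  1.1998],
       [ 0.8698, -0.3355,  0.3617, -0.358 ],
       [ 0.0181, -0.7109, -0.7031,  0.8289],
       [ 0.    ,  0.    ,  0.    ,  1.    ]])}
side {'intrinsics': array([[500.6827,   0.    , 332.0238],
       [  0.    , 500.6827, 191.8726],
       [  0.    ,   0.    ,   1.    ]]), 'dist_coeffs': array([-0.1074,  0.    ,  0.    ,  0.    ,  0.    ]), 'world_from_camera': array([[-0.9493, -0.1744,  0.2615,  0.2168],
       [-0.3141,  0.497 , -0.8089,  1.1093],
       [ 0.0111, -0.8501, -0.5265,  0.7302],
       [ 0.    ,  0.    ,  0.    ,  1.    ]])}
wrist {'intrinsics': array([[352.2184,   0.    , 318.217 ],
       [  0.    , 352.2184, 202.9203],
       [  0.    ,   0.    ,   1.    ]]), 'dist_coeffs': array([0.0165, 0.    , 0.    , 0.    , 0.    ]), 'world_from_camera': array([[-0.4478,  0.8483,  0.2826,  0.2078],
       [ 0.8941,  0.4241,  0.144 , -0.5954],
       [ 0.0023,  0.3171, -0.9484,  0.3739],
       [ 0.    ,  0.    ,  0.    ,  1.    ]])}
```

View pics/scene0.png

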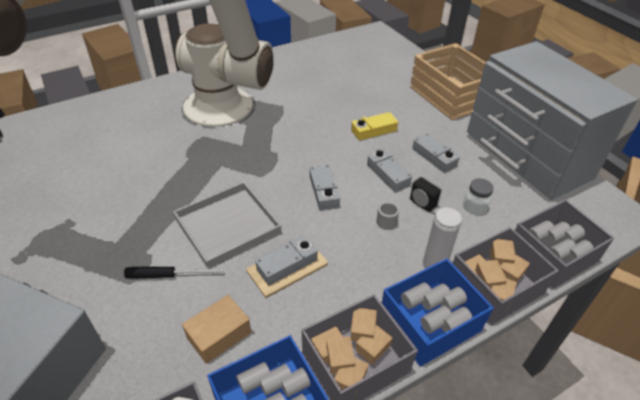

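View pics/side0.png

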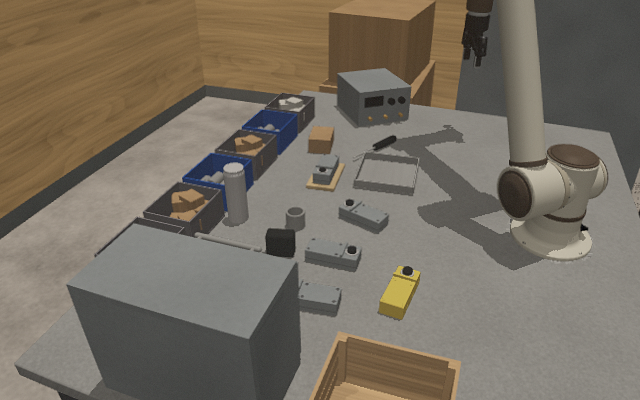

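View pics/wrist0.png

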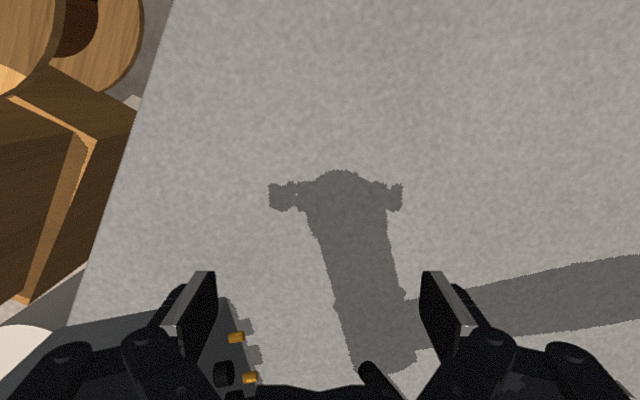

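The scene view shows three grey stations: around (324,186), (389,169) and (436,152). The base is on its board at (285,262), the tray at (227,223), and the yellow decoy at (375,125). I'll zoom in next.

```bash
cat > h.py <<'E'
from station import ctrl
import cv2,numpy as np
from scipy.spatial.transform import Rotation as R
np.set_printoptions(precision=4,suppress=True)
def ray(cal,px):
    u=cv2.undistortPoints(np.array(px,float).reshape(-1,1,2),cal["intrinsics"],cal["dist_coeffs"]).reshape(-1,2)
    T=cal["world_from_camera"]; d=np.c_[u,np.ones(len(u))]@T[:3,:3].T
    return T[:3,3],d
def onz(cal,px,z):
    o,d=ray(cal,px); z=np.asarray(z,float)
    return o+d*((z-o[2])/d[:,2])[:,None]
def proj(cal,P):
    T=np.linalg.inv(cal["world_from_camera"]); r,_=cv2.Rodrigues(T[:3,:3])
    return cv2.projectPoints(np.array(P,float).reshape(-1,1,3),r,T[:3,3],cal["intrinsics"],cal["dist_coeffs"])[0].reshape(-1,2)
def snap(n,f):
    c=ctrl.get_calibration(n); im=ctrl.grab_frame(n)[:,:,::-1].copy(); cv2.imwrite(f"pics/{f}.png",im); np.savez(f"pics/{f}.npz",**c); return c,im
E
python3 - <<'E'
from h import *
im=cv2.imread('pics/scene0.png')
cv2.imwrite('pics/scene0_z.png',cv2.resize(im[120:220,290:490],None,fx=4,fy=4,interpolation=cv2.INTER_CUBIC))
cv2.imwrite('pics/scene0_y.png',cv2.resize(im[170:300,165:335],None,fx=4,fy=4,interpolation=cv2.INTER_CUBIC))
im=cv2.imread('pics/side0.png')
cv2.imwrite('pics/side0_z.png',cv2.resize(im[190:320,260:460],None,fx=4,fy=4,interpolation=cv2.INTER_CUBIC))
E
```

```text
(no output)
```

View pics/scene0_z.png

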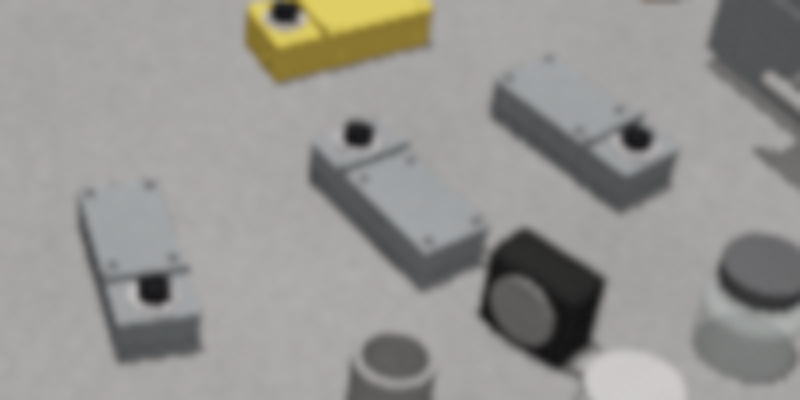

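View pics/scene0_y.png

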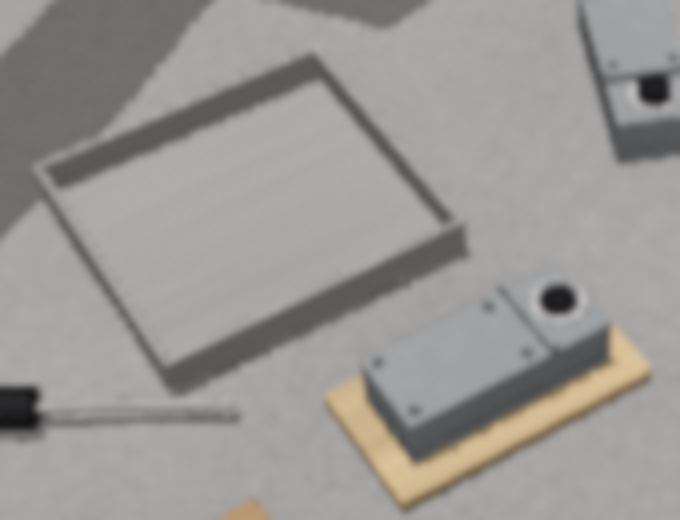

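View pics/side0_z.png

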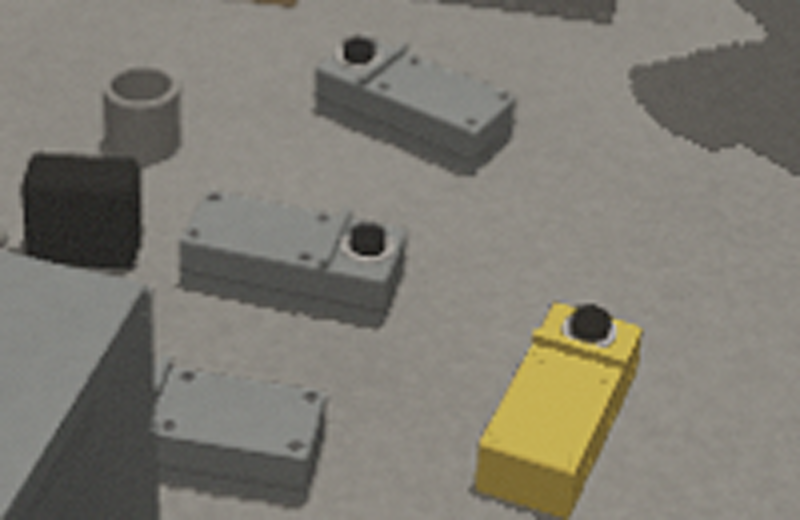

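```bash
python3 - <<'E'
from h import *
c=ctrl.get_calibration("scene")
U={"U1":([(80,193),(157,183),(199,312),(115,325)],(290,120),.034,(154,284)),
"U2":([(485,232),(425,258),(312,150),(365,118)],(290,120),.034,(358,129)),
"U3":([(495,85),(548,57),(678,153),(622,180)],(290,120),.034,(637,132)),
"base":([(365,368),(415,440),(608,325),(550,268)],(165,170),.044,(558,297)),
"tray":([(35,168),(315,55),(465,228),(168,372)],(165,170),.028,(0,0))}
for k,(p,o,z,b) in U.items():
    P=onz(c,np.array(p)/4+o,z); B=onz(c,np.array([b])/4+o,z+(.005 if k=="base" else .010))[0]
    print(k,P.mean(0),"sizes",[np.linalg.norm(P[i]-P[i-1]).round(4) for i in range(4)])
    d=P[2]+P[3]-P[0]-P[1]; print("  dir deg",np.degrees(np.arctan2(d[1],d[0])),"cap",B, "from cap ctr",B[:2]-.043*d[:2]/np.linalg.norm(d[:2]))
E
```

```text
U1 [0.463  0.0894 0.034 ] sizes [np.float64(0.1155), np.float64(0.0481), np.float64(0.1146), np.float64(0.0494)]
  dir deg -18.554765222251692 cap [0.501  0.0783 0.044 ] from cap ctr [0.4602 0.092 ]
U2 [0.4888 0.2574 0.034 ] sizes [np.float64(0.124), np.float64(0.0455), np.float64(0.115), np.float64(0.0487)]
  dir deg -178.61310670121486 cap [0.4405 0.2616 0.044 ] from cap ctr [0.4835 0.2626]
U3 [0.49  0.405 0.034] sizes [np.float64(0.1146), np.float64(0.0504), np.float64(0.1184), np.float64(0.0487)]
  dir deg 5.489865688769443 cap [0.5262 0.4156 0.044 ] from cap ctr [0.4834 0.4115]
base [ 0.6273 -0.0931  0.044 ] sizes [np.float64(0.1129), np.float64(0.0518), np.float64(0.1182), np.float64(0.0486)]
  dir deg 97.88148060879938 cap [ 0.6185 -0.0474  0.049 ] from cap ctr [ 0.6244 -0.09  ]
tray [ 0.4594 -0.156   0.028 ] sizes [np.float64(0.1719), np.float64(0.1745), np.float64(0.1668), np.float64(0.1769)]
  dir deg 5.251401031778374 cap [ 0.2449 -0.2272  0.038 ] from cap ctr [ 0.202  -0.2312]
```

```bash
cat >> h.py <<'E'
def go(x,y,z,phi=None,verbose=True):
    "print xyz,yaw units to bring TCP to x,y,z with tool-x at heading phi (deg)"
    o=ctrl.get_obs(); q=o["orientation"]; M=R.from_quat([q[1],q[2],q[3],q[0]]).as_matrix()
    s=M.T@(np.array([x,y,z])-o["ee_pos"])/.03
    ph=np.degrees(np.arctan2(M[1,0],M[0,0])); dy=0
    if phi is not None: dy=-((phi-ph+180)%360-180)/6
    print("t %.2f phi %.2f tilt %.4f F"%(o["t"],ph,M[2,2]),o["wrist_force"],"q1,q6",np.degrees(o["joint_pos"][[0,5]]).round(1))
    print("  rows xyz",s.round(3),"yaw",round(dy,3),"dist rows",np.linalg.norm(s)*30/50,"yaw rows",abs(dy)*6/8.59)
E
python3 -c "
from h import *
go(.462,.091,.17,161.5)"
```

```text
t 0.15 phi -153.37 tilt -1.0000 F [-0.2687 -0.1677  0.9628] q1,q6 [-48.6 -14.8]
  rows xyz [-15.124  16.625   2.041] yaw 7.521 dist rows 13.540730517449282 yaw rows 5.253209599448444
```

```bash
python3 -m crank '{"xyz":[[-15.1,16.6,2.0],[-15.1,16.6,2.0],[-15.1,16.6,2.0],[-15.1,16.6,2.0],[-15.1,16.6,2.0],[-15.1,16.6,2.0],[-15.1,16.6,2.0],[-15.1,16.6,2.0]],"yaw":[7.5,7.5,7.5,7.5,7.5,7.5,7.5,7.5]}'; python3 -c "
from h import *
go(.462,.091,.17,161.5)"
```

```text
t: 0.95
ee_pos: [0.383, -0.1916, 0.1975]
orientation: [-0.0, 0.16, 0.987, 0.001]
wrist_force: [0.8, -0.2, -0.6]
opening: 0.0856
t 0.95 phi 161.60 tilt -1.0000 F [ 0.7585 -0.2004 -0.5699] q1,q6 [  -4.7 -103.6]
  rows xyz [0.474 9.768 0.929] yaw 0.016 dist rows 5.89409578662145 yaw rows 0.01133815136709637
```

```bash
python3 -m crank '{"xyz":[[0.5,9.8,0.9],[0.5,9.8,0.9],[0.5,9.8,0.9],[0.5,9.8,0.9],[0.5,9.8,0.9],[0.5,9.8,0.9],[0.5,9.8,0.9],[0.5,9.8,0.9]],"yaw":[0,0,0,0,0,0,0,0]}'; python3 -c "
from h import *
c,im=snap('wrist','w1')
go(.462,.091,.17,161.5)"
```

```text
t: 1.75
ee_pos: [0.4612, 0.093, 0.1703]
orientation: [-0.001, 0.159, 0.987, 0.0]
wrist_force: [0.2, -0.0, -0.4]
opening: 0.0853
t 1.80 phi 161.62 tilt -1.0000 F [ 0.4168 -0.3386  0.054 ] q1,q6 [  31.1 -139.4]
  rows xyz [-0.041 -0.021  0.015] yaw 0.02 dist rows 0.0290567362167913 yaw rows 0.013887551565105112
```

View pics/w1.png

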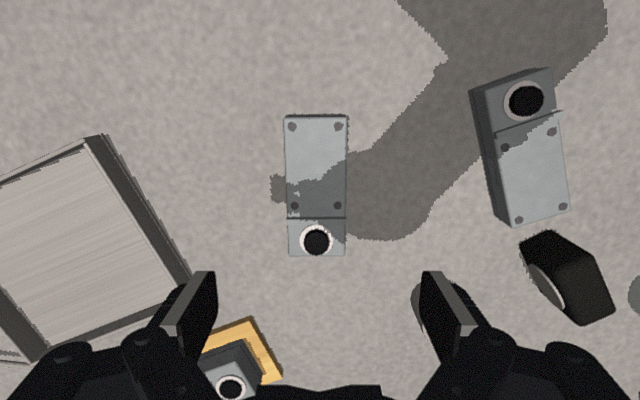

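```bash
python3 - <<'E'
from h import *
im=cv2.imread('pics/w1.png')
cv2.imwrite('pics/w1_z.png',cv2.resize(im[100:270,270:360],None,fx=3.5,fy=3.5,interpolation=cv2.INTER_CUBIC))
cv2.imwrite('pics/w1_y.png',cv2.resize(im[60:240,460:580],None,fx=3.3,fy=3.3,interpolation=cv2.INTER_CUBIC))
E
```

```text
(no output)
```

View pics/w1_z.png

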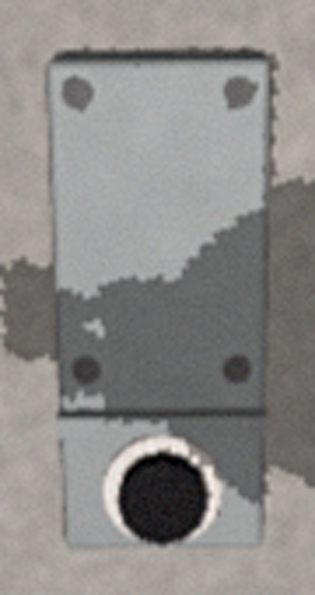

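View pics/w1_y.png

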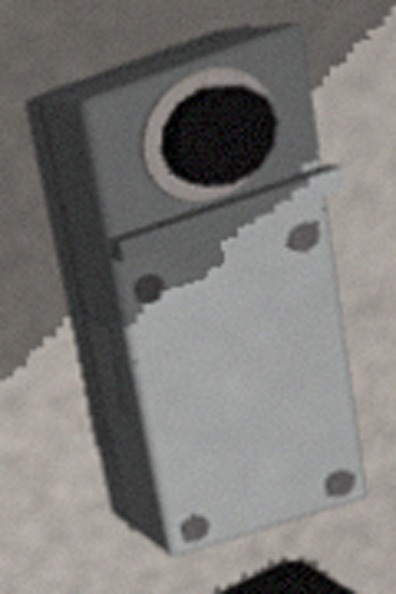

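```bash
cat >> h.py <<'E'
def fit(cal,corn,z,cap=None,capz=.010):
    "corners ordered plain,plain,button,button (pixels)"
    P=onz(cal,corn,np.full(4,z)); d=P[2]+P[3]-P[0]-P[1]; a=np.arctan2(d[1],d[0])
    print("ctr",P.mean(0),"sizes",[np.linalg.norm(P[i]-P[i-1]).round(4) for i in range(4)],"heading %.2f"%np.degrees(a))
    if cap is not None:
        B=onz(cal,[cap],[z+capz])[0]; u=np.array([np.cos(a),np.sin(a)]); v=np.array([-u[1],u[0]]); w=(B-P.mean(0))[:2]
        print("  cap",B,"in box frame (want .043,0)",w@u,w@v)
    return P
E
python3 - <<'E'
from h import *
c=np.load('pics/w1.npz')
A=lambda p,o,s:np.array(p,float)/s+o
fit(c,A([(52,62),(268,60),(264,545),(67,545)],(270,100),3.5),.034,A((163,497),(270,100),3.5))
fit(c,A([(365,493),(175,553),(80,100),(300,25)],(460,60),3.3),.034,A((219,135),(460,60),3.3))
E
```

```text
ctr [0.4627 0.091  0.034 ] sizes [np.float64(0.1185), np.float64(0.0478), np.float64(0.119), np.float64(0.0496)] heading -17.76
  cap [0.5022 0.0779 0.044 ] in box frame (want .043,0) 0.04156909186536994 -0.00039546539529714935
ctr [0.4863 0.262  0.034 ] sizes [np.float64(0.1176), np.float64(0.0477), np.float64(0.1189), np.float64(0.0489)] heading -178.38
  cap [0.443  0.2595 0.044 ] in box frame (want .043,0) 0.043412746335523396 0.0013156726069661197
```

```bash
python3 -c "
from h import *
go(.503,.078,.055,162)"
```

```text
t 1.80 phi 161.62 tilt -1.0000 F [ 0.4168 -0.3386  0.054 ] q1,q6 [  31.1 -139.4]
  rows xyz [-1.482 -0.002  3.845] yaw -0.063 dist rows 2.4725546241863854 yaw rows 0.04431966612988907
```

```bash
python3 -m crank '{"xyz":[[-1.5,0,1],[-1.5,0,2],[-1.5,0,3],[-1.5,0,3.85],[-1.5,0,3.85],[-1.5,0,3.85]],"yaw":[0,0,0,0,0,0]}' 0; python3 -c "
from h import *
snap('wrist','w2')
go(.503,.078,.039,162)"
```

```text
t: 2.4
ee_pos: [0.5036, 0.0769, 0.0554]
orientation: [-0.001, 0.16, 0.987, 0.0]
wrist_force: [-0.5, -0.2, 0.9]
opening: -0.0
t 2.45 phi 161.57 tilt -1.0000 F [ 0.8294 -0.1277  0.1406] q1,q6 [  26.9 -135.3]
  rows xyz [0.048 0.004 0.574] yaw -0.071 dist rows 0.3458026667086837 yaw rows 0.04956786951562979
```

View pics/w2.png

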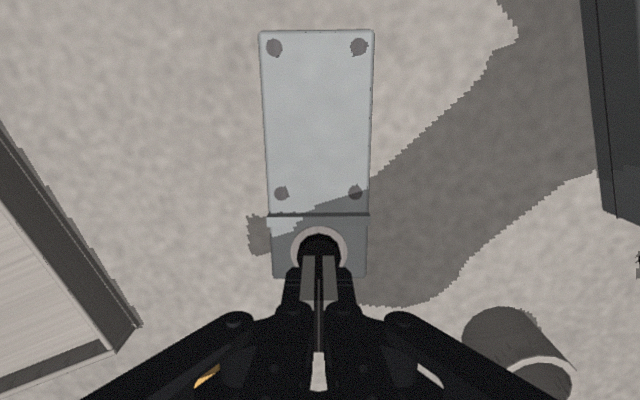

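```bash
python3 -m crank '{"xyz":[[0,0,0.35],[0,0,0.5],[0,0,0.57],[0,0,0.6]],"yaw":[0,0,0,0]}'; python3 -m crank '{"xyz":[[0,0,0.02]],"yaw":[0]}'
```

```text
t: 2.85
ee_pos: [0.5052, 0.0777, 0.039]
orientation: [0.001, 0.16, 0.987, 0.001]
wrist_force: [-1.8, -1.5, 12.4]
opening: 0.0003
t: 2.95
ee_pos: [0.5052, 0.0776, 0.039]
orientation: [0.001, 0.16, 0.987, 0.001]
wrist_force: [-2.3, -0.4, 5.7]
opening: -0.0
```

```bash
python3 -m crank '{"xyz":[[0,0,0.06],[0,0,0.06],[0,0,-1],[0,0,-2],[0,0,-3],[0,0,-4]],"yaw":[0,0,0,0,0,0]}'; python3 -c "
from h import *
snap('wrist','w3')
go(.443,.2605,.055,-178.4);go(.486,.262,.15,-178.4)"
```

```text
t: 3.55
ee_pos: [0.5042, 0.0774, 0.1599]
orientation: [0.0, 0.16, 0.987, 0.001]
wrist_force: [-0.0, 0.0, -0.3]
opening: 0.0002
t 3.60 phi 161.72 tilt -0.9999 F [1.3305 0.3145 3.6991] q1,q6 [  27.  -135.3]
  rows xyz [3.98  5.064 3.677] yaw -3.313 dist rows 4.449940490858004 yaw rows 2.314092483868535
t 3.60 phi 161.72 tilt -0.9999 F [1.3305 0.3145 3.6991] q1,q6 [  27.  -135.3]
  rows xyz [2.605 5.585 0.527] yaw -3.313 dist rows 3.7110230164425286 yaw rows 2.314092483868535
```

View pics/w3.png

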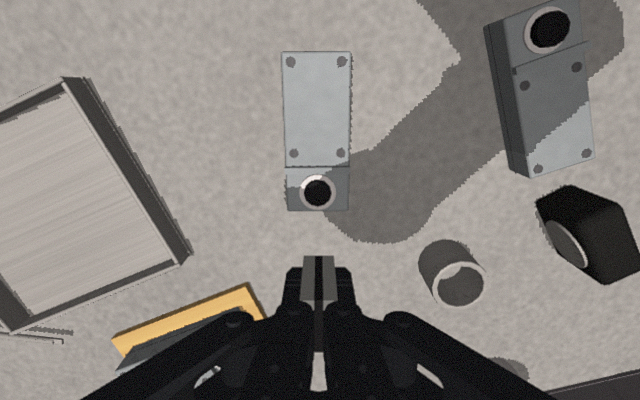

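```bash
python3 -m crank '{"xyz":[[4,5.06,0],[4,5.06,0],[4,5.06,0],[4,5.06,0.5],[4,5.06,2],[4,5.06,3.4],[4,5.06,3.4],[4,5.06,3.4]],"yaw":[-3.3,-3.3,-3.3,-3.3,-3.3,-3.3,-3.3,-3.3]}'; python3 -c "
from h import *
snap('wrist','w4')
im=cv2.imread('pics/w3.png'); cv2.imwrite('pics/w3_z.png',cv2.resize(im[140:220,270:360],None,fx=6,fy=6,interpolation=cv2.INTER_CUBIC))
go(.443,.2605,.0385,-178.4)"
```

```text
t: 4.4
ee_pos: [0.4423, 0.2604, 0.0633]
orientation: [0.005, -0.014, 1.0, 0.001]
wrist_force: [0.7, -0.2, -0.6]
opening: -0.0002
t 4.45 phi -178.45 tilt -0.9999 F [1.41   0.5538 0.7622] q1,q6 [  48.8 -137.7]
  rows xyz [ 0.018 -0.025  0.871] yaw -0.009 dist rows 0.5226852513370944 yaw rows 0.006092455215426453
```

View pics/w4.png

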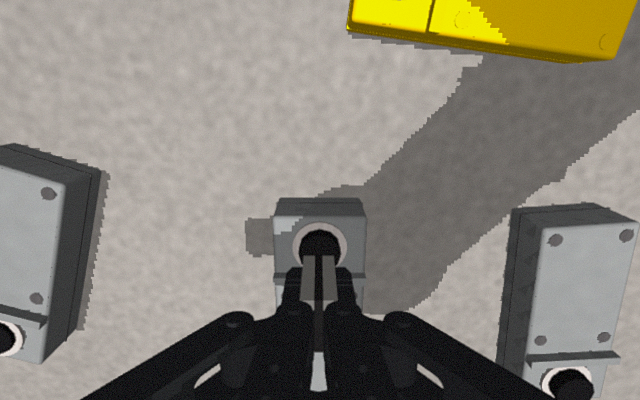

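View pics/w3_z.png

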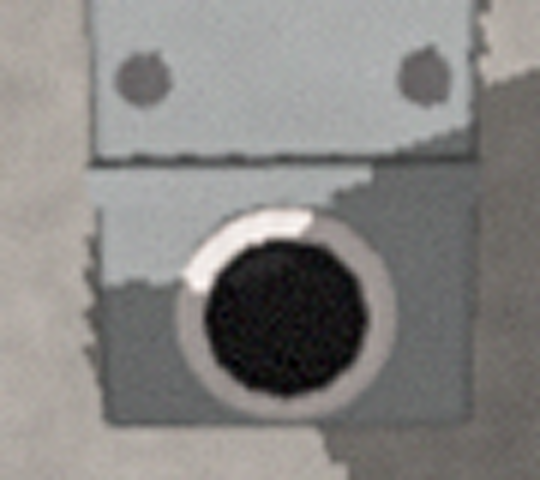

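```bash
python3 -m crank '{"xyz":[[0,0,0.5],[0,0,0.75],[0,0,0.85],[0,0,0.9],[0,0,0.93],[0,0,0.93],[0,0,0.93]],"yaw":[0,0,0,0,0,0,0]}';  python3 -m crank '{"xyz":[[0,0,0.07],[0,0,0.07],[0,0,-1],[0,0,-2],[0,0,-3],[0,0,-4]],"yaw":[0,0,0,0,0,0]}'; python3 -c "
from h import *
snap('wrist','w5')
go(.443,.2605,.055,-178.4);go(.486,.262,.15,-178.4)"
```

```text
t: 5.15
ee_pos: [0.4448, 0.2621, 0.0391]
orientation: [0.008, -0.014, 1.0, 0.004]
wrist_force: [-0.9, -1.7, 10.3]
opening: -0.0
t: 5.75
ee_pos: [0.4425, 0.2608, 0.1607]
orientation: [0.008, -0.014, 1.0, 0.004]
wrist_force: [0.3, -0.2, 0.1]
opening: -0.0002
t 5.80 phi -178.34 tilt -0.9996 F [1.0572 0.0792 3.503 ] q1,q6 [  48.9 -137.6]
  rows xyz [ 0.165 -0.128  3.7  ] yaw 0.011 dist rows 2.22378463212766 yaw rows 0.007422007411686853
t 5.80 phi -178.34 tilt -0.9996 F [1.0572 0.0792 3.503 ] q1,q6 [  48.9 -137.6]
  rows xyz [-1.346 -0.078  0.57 ] yaw 0.011 dist rows 0.8784253997494108 yaw rows 0.007422007411686853
```

View pics/w5.png

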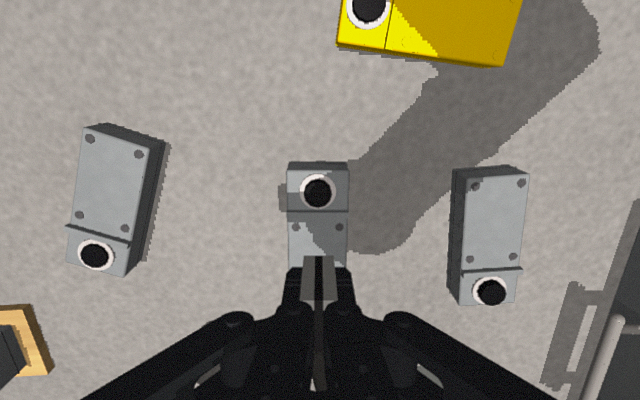

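```bash
python3 -c "
from h import *
im=cv2.imread('pics/w5.png'); cv2.imwrite('pics/w5_z.png',np.hstack([cv2.resize(im[150:220,280:355],None,fx=5,fy=5,interpolation=cv2.INTER_CUBIC),cv2.resize(im[245:315,455:530],None,fx=5,fy=5,interpolation=cv2.INTER_CUBIC)]))
M=R.from_quat(np.roll(ctrl.get_obs()['orientation'],-1)).as_matrix(); print(M)
c=np.load('pics/w5.npz')
P=fit(c,[(475,176),(528,174),(518,299),(459,304)],.034,(490,291))
"
```

```text
[[-0.9993 -0.0294  0.024 ]
 [-0.029   0.9995  0.014 ]
 [-0.0244  0.0133 -0.9996]]
ctr [0.4856 0.4111 0.034 ] sizes [np.float64(0.119), np.float64(0.0413), np.float64(0.116), np.float64(0.0521)] heading 5.65
  cap [0.5266 0.4104 0.044 ] in box frame (want .043,0) 0.040744902763432005 -0.004756413899390083
```

View pics/w5_z.png

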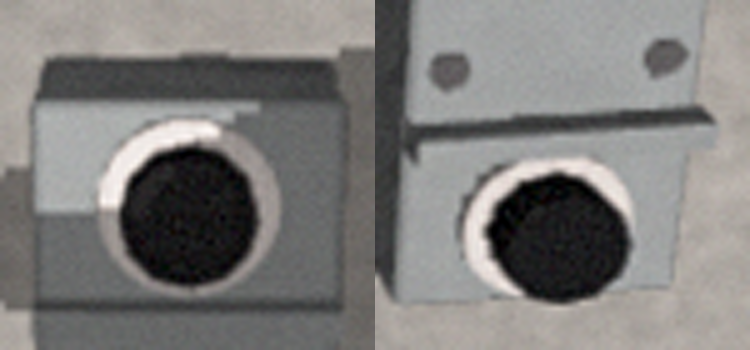

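```bash
python3 -c "
from h import *
c,im=snap('side','s5')
a=cv2.imread('pics/side0.png')[180:320,290:420]; b=im[180:320,290:420]
cv2.imwrite('pics/s5_z.png',cv2.resize(np.hstack([a,b]),None,fx=3,fy=3,interpolation=cv2.INTER_CUBIC))
"
```

```text
(no output)
```

View pics/s5_z.png

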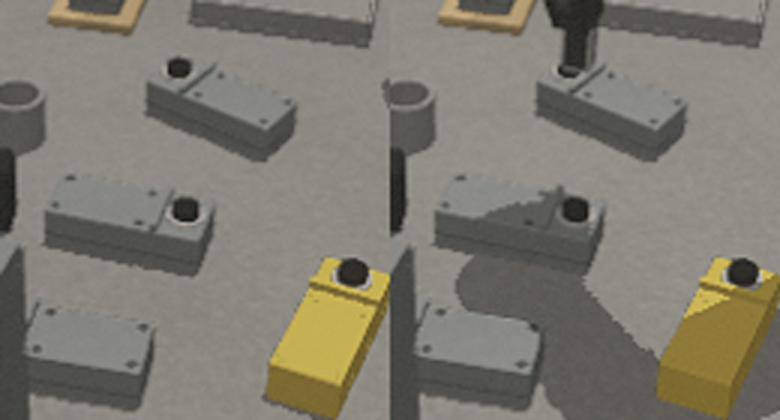

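```bash
python3 -c "
from h import *
go(.500,.413,.145,-174.5)"
```

```text
t 5.85 phi -178.37 tilt -0.9996 F [-0.3489  0.6929  0.058 ] q1,q6 [  48.9 -137.6]
  rows xyz [-1.964  4.939  0.748] yaw -0.645 dist rows 3.2204132982286815 yaw rows 0.4507696819179384
```

```bash
python3 -m crank '{"xyz":[[-2,4.94,0.75],[-2,4.94,0.75],[-2,4.94,0.75],[-2,4.94,0.75],[-2,4.94,0.75]],"yaw":[-0.65,-0.65,-0.65,-0.65,-0.65]}'; python3 -c "
from h import *
c,im=snap('wrist','w6')
cv2.imwrite('pics/w6_z.png',cv2.resize(im[80:280,240:400],None,fx=3,fy=3,interpolation=cv2.INTER_CUBIC))
"
```

```text
t: 6.35
ee_pos: [0.5009, 0.4142, 0.1431]
orientation: [0.011, -0.049, 0.999, 0.006]
wrist_force: [-0.7, -1.5, -0.1]
opening: 0.0001
```

View pics/w6_z.png

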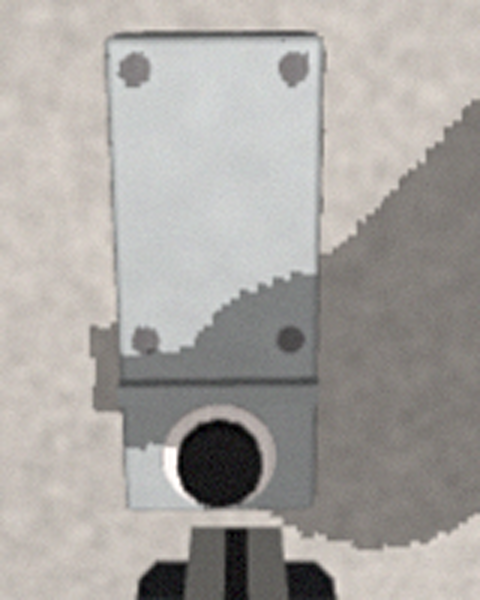

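```bash
python3 -c "
from h import *
c=np.load('pics/w6.npz')
A=lambda p:np.array(p,float)/3+(240,80)
fit(c,A([(108,40),(322,40),(316,507),(127,507)]),.034,A((220,463)))
M=R.from_quat(np.roll(ctrl.get_obs()['orientation'],-1)).as_matrix(); print(M[:,2])
go(.5295,.4175,.050,-174.5);go(.5295,.4175,.0385,-174.5)
"
```

```text
ctr [0.4872 0.4097 0.034 ] sizes [np.float64(0.1178), np.float64(0.0484), np.float64(0.1181), np.float64(0.05)] heading 6.05
  cap [0.5285 0.4139 0.044 ] in box frame (want .043,0) 0.04156990927181731 -0.0001768255410451586
[ 0.0211  0.0122 -0.9997]
t 6.40 phi -174.46 tilt -0.9997 F [-0.6685 -0.694  -0.0397] q1,q6 [  54.  -138.9]
  rows xyz [-0.909  0.032  3.141] yaw 0.006 dist rows 1.961750925882163 yaw rows 0.004489080702447589
t 6.40 phi -174.46 tilt -0.9997 F [-0.6685 -0.694  -0.0397] q1,q6 [  54.  -138.9]
  rows xyz [-0.9    0.028  3.524] yaw 0.006 dist rows 2.182263499434925 yaw rows 0.004489080702447589
```

```bash
python3 -m crank '{"xyz":[[-0.9,-0.09,1.5],[-0.9,-0.09,2.8],[-0.9,-0.09,3.35],[-0.9,-0.09,3.5],[-0.9,-0.09,3.57],[-0.9,-0.09,3.6],[-0.9,-0.09,3.6],[-0.9,-0.09,3.6]],"yaw":[0,0,0,0,0,0,0,0]}';python3 -m crank '{"xyz":[[0,0,0.01],[0,0,-1],[0,0,-2],[0,0,-3],[0.5,0,-4]],"yaw":[0,0,0,0,0]}'; python3 -c "
from h import *
c,im=snap('wrist','w7')
cv2.imwrite('pics/w7_z.png',cv2.resize(im[80:280,240:400],None,fx=3,fy=3,interpolation=cv2.INTER_CUBIC))
M=R.from_quat(np.roll(ctrl.get_obs()['orientation'],-1)).as_matrix(); print(M[:,2])
"
```

```text
t: 7.2
ee_pos: [0.5286, 0.4108, 0.0391]
orientation: [0.01, -0.048, 0.999, 0.004]
wrist_force: [-5.1, -3.8, 10.9]
opening: -0.0002
t: 7.7
ee_pos: [0.512, 0.407, 0.1602]
orientation: [0.01, -0.047, 0.999, 0.004]
wrist_force: [0.2, -0.4, -0.3]
opening: 0.0001
[ 0.0254  0.0153 -0.9996]
```

View pics/w7_z.png

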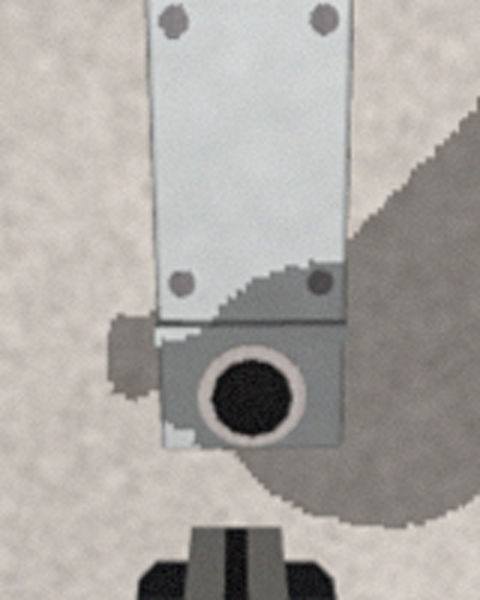

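```bash
python3 -c "
from h import *
c,im=snap('scene','c7')
a=cv2.imread('pics/scene0.png')
R1=lambda i:cv2.resize(i[140:220,300:470],None,fx=4,fy=4,interpolation=cv2.INTER_CUBIC)
cv2.imwrite('pics/c7_z.png',cv2.resize(np.vstack([R1(a),R1(im)]),None,fx=.9,fy=.9))
"
```

```text
(no output)
```

View pics/c7_z.png

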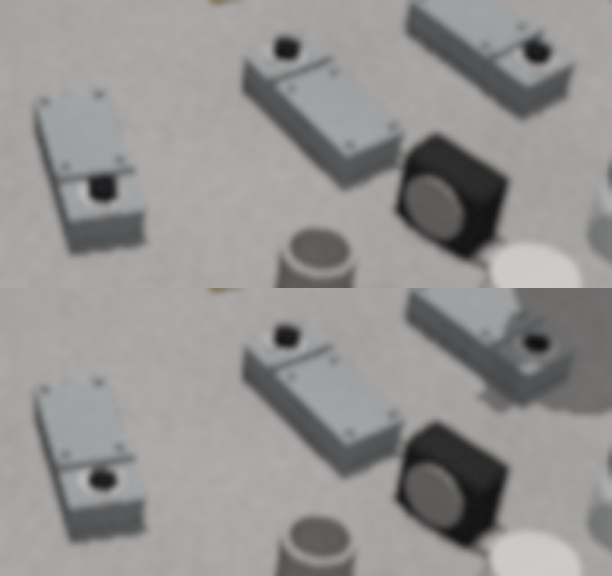

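```bash
python3 -c "
from h import *
go(.462,.091,.16,-18)"
```

```text
t 7.80 phi -174.48 tilt -0.9995 F [0.7081 1.1425 0.8495] q1,q6 [  53.  -137.8]
  rows xyz [  2.681 -10.387  -0.049] yaw -26.08 dist rows 6.436703379521439 yaw rows 18.216217098329935
```

```bash
python3 -m crank '{"xyz":[[2.7,-10.4,0],[2.7,-10.4,0],[2.7,-10.4,0],[2.7,-10.4,0],[2.7,-10.4,0],[2.7,-10.4,0],[2.7,-10.4,0],[2.7,-10.4,0]],"yaw":[-26,-26,-26,-26,-26,-26,-26,-26]}' 85; python3 -c "
from h import *
go(.462,.091,.16,-18)"
```

```text
t: 8.6
ee_pos: [0.4592, 0.0867, 0.1583]
orientation: [0.012, -0.602, 0.799, -0.003]
wrist_force: [0.3, 0.3, 0.1]
opening: 0.0854
t 8.60 phi -106.02 tilt -0.9997 F [0.255  0.339  0.0601] q1,q6 [ 30.9 -47.1]
  rows xyz [-0.163 -0.051 -0.054] yaw -14.669 dist rows 0.10730804253025526 yaw rows 10.246265709562184
```

```bash
python3 -m crank '{"xyz":[[-0.2,0,0],[-0.2,0,0],[-0.2,0,0],[-0.2,0,0],[-0.2,0,0],[-0.2,0,0],[-0.2,0,0],[-0.2,0,0]],"yaw":[-14.7,-14.7,-14.7,-14.7,-14.7,-14.7,-14.7,-14.7]}'; python3 -m crank '{"xyz":[[0,0,0],[0,0,0],[0,0,0]],"yaw":[-3.2,-3.2,-3.2]}'; python3 -c "
from h import *
c,im=snap('wrist','w8')
go(.462,.091,.16,-18)
cv2.imwrite('pics/w8_z.png',cv2.resize(im[50:290,200:440],None,fx=2.5,fy=2.5,interpolation=cv2.INTER_CUBIC))
M=R.from_quat(np.roll(ctrl.get_obs()['orientation'],-1)).as_matrix(); print(M)
"
```

```text
t: 9.4
ee_pos: [0.4598, 0.0916, 0.1581]
orientation: [-0.008, 0.948, -0.318, 0.009]
wrist_force: [-0.5, 0.2, 0.0]
opening: 0.0851
t: 9.7
ee_pos: [0.4588, 0.0906, 0.1577]
orientation: [-0.006, 0.988, -0.154, 0.01]
wrist_force: [-0.5, -0.5, 0.0]
opening: 0.0851
t 9.75 phi -17.74 tilt -0.9997 F [-0.132  -0.5597  0.6655] q1,q6 [31.3 40.8]
  rows xyz [ 0.099 -0.045 -0.074] yaw 0.043 dist rows 0.07872392490794282 yaw rows 0.030249401866730505
[[ 0.9523 -0.3044  0.0218]
 [-0.3047 -0.9524  0.0089]
 [ 0.018  -0.0151 -0.9997]]
```

View pics/w8_z.png

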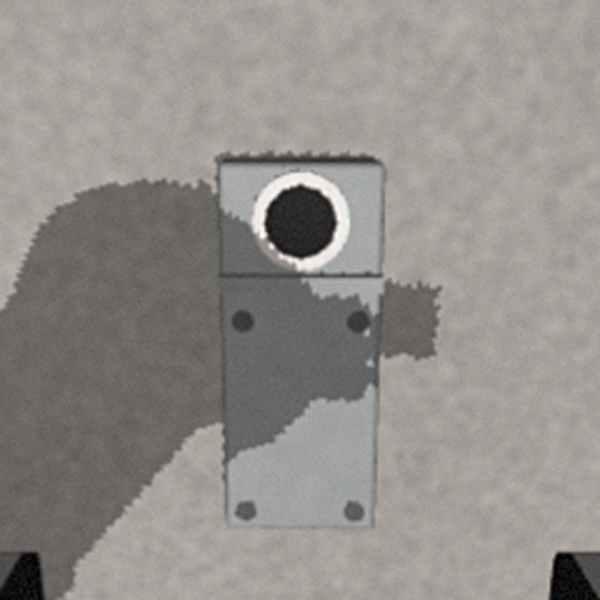

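```bash
python3 -c "
from h import *
c=np.load('pics/w8.npz')
A=lambda p:np.array(p,float)/2.5+(200,50)
fit(c,A([(228,525),(374,525),(383,163),(218,163)]),.034,A((300,221)),.005)
"
```

```text
ctr [0.4627 0.0896 0.034 ] sizes [np.float64(0.1187), np.float64(0.0492), np.float64(0.1183), np.float64(0.0489)] heading -17.53
  cap [0.5036 0.0768 0.039 ] in box frame (want .043,0) 0.04287488872990926 8.643664541797292e-05
```

```bash
python3 -c "
from h import *
go(.4627,.090,.007,-17.6)"
```

```text
t 9.75 phi -17.74 tilt -0.9997 F [-0.132  -0.5597  0.6655] q1,q6 [31.3 40.8]
  rows xyz [0.039 0.057 5.025] yaw -0.023 dist rows 3.015422847894832 yaw rows 0.0163163722892655
```

```bash
python3 -m crank '{"xyz":[[0.04,0.06,1.5],[0.04,0.06,3],[0.04,0.06,4.2],[0.04,0.06,4.9],[0.04,0.06,5.0],[0.04,0.06,5.0]],"yaw":[0,0,0,0,0,0]}'; python3 -m crank '{"xyz":[[0,0,0],[0,0,0],[0,0,0],[0,0,0]],"yaw":[0,0,0,0]}' 30; python3 -c "
from h import *
go(.4627,.09,.007,-17.6)
M=R.from_quat(np.roll(ctrl.get_obs()['orientation'],-1)).as_matrix(); print(M)
"
```

```text
t: 10.35
ee_pos: [0.4623, 0.0894, 0.0077]
orientation: [-0.006, 0.988, -0.154, 0.01]
wrist_force: [0.7, -0.2, 0.1]
opening: 0.0854
t: 10.75
ee_pos: [0.4633, 0.0901, 0.0094]
orientation: [-0.007, 0.988, -0.154, 0.011]
wrist_force: [-1.0, -0.2, 6.2]
opening: 0.0488
t 10.75 phi -17.76 tilt -0.9997 F [-0.992  -0.2058  6.1598] q1,q6 [30.9 40.9]
  rows xyz [-0.019  0.011  0.078] yaw -0.026 dist rows 0.04862267120362251 yaw rows 0.018401109329539284
[[ 0.9522 -0.3046  0.0238]
 [-0.3049 -0.9523  0.0098]
 [ 0.0197 -0.0165 -0.9997]]
```

```bash
for i in 1 2; do python3 -m crank '{"xyz":[[0,0,0.08],[0,0,0.08],[0,0,0.08]],"yaw":[0,0,0]}' | egrep 'ee|force|ori' ; done; python3 -c "
from h import *
M=R.from_quat(np.roll(ctrl.get_obs()['orientation'],-1)).as_matrix(); print(M)
c,im=snap('side','s10')
cv2.imwrite('pics/s10_z.png',cv2.resize(im[150:260,290:450],None,fx=4,fy=4,interpolation=cv2.INTER_CUBIC))
"
```

```text
ee_pos: [0.4634, 0.0902, 0.0094]
orientation: [-0.007, 0.988, -0.154, 0.011]
wrist_force: [-4.1, 0.5, 15.8]
ee_pos: [0.4634, 0.0902, 0.0093]
orientation: [-0.007, 0.988, -0.154, 0.012]
wrist_force: [-5.0, 0.3, 16.1]
[[ 0.9522 -0.3043  0.0255]
 [-0.3047 -0.9524  0.0101]
 [ 0.0212 -0.0174 -0.9996]]
```

View pics/s10_z.png

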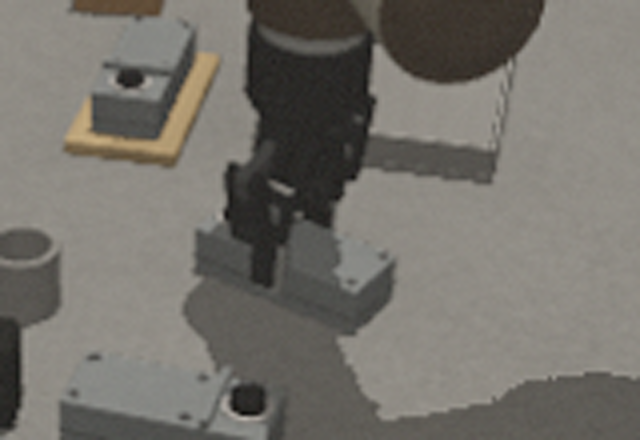

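```bash
python3 -m crank '{"xyz":[[0,0,0],[0,0,0],[0,0,-1],[0,0,-2],[0,0,-3],[0,0,-4],[0,0,-4],[0,0,-4]],"yaw":[0,0,0,0,0,0,0,0]}' 85
cat > ob.py <<'E'
from h import *
o=ctrl.get_obs();M=R.from_quat(np.roll(o['orientation'],-1)).as_matrix(); print("t %.2f z-axis"%o['t'],M[:2,2],"toolx,y z:",M[2,:2],"p",o['ee_pos'],"F",o['wrist_force'],"op",o['opening'])
E
python3 ob.py
python3 -m crank '{"xyz":[[0,0,1.67],[0,0,2.5]],"yaw":[0,0]}' >/dev/null; python3 ob.py
python3 -m crank '{"xyz":[[0,0,0]],"yaw":[0]}' >/dev/null; python3 ob.py
python3 -m crank '{"xyz":[[0,0,0]],"yaw":[0]}' >/dev/null; python3 ob.py
```

```text
t: 12.2
ee_pos: [0.4604, 0.0891, 0.1298]
orientation: [-0.008, 0.988, -0.154, 0.012]
wrist_force: [-0.2, 0.1, -0.9]
opening: 0.0851
t 12.20 z-axis [0.0269 0.0113] toolx,y z: [ 0.0222 -0.019 ] p [0.4604 0.0891 0.1298] F [-0.2008  0.0573 -0.8902] op 0.08507460299883098
t 12.40 z-axis [0.023  0.0099] toolx,y z: [ 0.0188 -0.0165] p [0.4604 0.089  0.0519] F [-0.2066 -0.7186 -0.3454] op 0.08499580357794195
t 12.50 z-axis [0.0141 0.0053] toolx,y z: [ 0.0118 -0.0093] p [0.4573 0.0874 0.048 ] F [-1.0827 -0.8062  0.8138] op 0.08488310445132216
t 12.60 z-axis [0.0118 0.0037] toolx,y z: [ 0.0101 -0.0071] p [0.4569 0.087  0.0473] F [0.4996 0.3279 0.212 ] op 0.08525349140166381
```

```bash
python3 -m crank '{"xyz":[[0,0,-0.8],[0,0,-1.6],[0,0,-2.3],[0,0,-2.7],[0,0,-2.7],[0,0,-2.7]],"yaw":[0,0,0,0,0,0]}' >/dev/null;python3 ob.py
python3 -m crank '{"xyz":[[0,0,1.67],[0,0,2.5]],"yaw":[0,0]}' >/dev/null; python3 ob.py
python3 -m crank '{"xyz":[[0,0,0]],"yaw":[0]}' >/dev/null; python3 ob.py

```

```text
t 13.20 z-axis [0.0129 0.0046] toolx,y z: [ 0.0109 -0.0083] p [0.4559 0.0868 0.1288] F [ 0.3846  0.1489 -0.3238] op 0.08475515848443005
t 13.40 z-axis [0.0097 0.0035] toolx,y z: [ 0.0082 -0.0063] p [0.4552 0.0863 0.0514] F [-1.1138 -0.1624 -0.1453] op 0.08493403079572816
t 13.50 z-axis [ 0.0016 -0.0008] toolx,y z: [0.0018 0.0003] p [0.4524 0.0848 0.048 ] F [ 0.4348 -0.0097  0.703 ] op 0.08528136226482416
```

```bash
python3 -c "
from h import *
go(.4627,.090,.010,-17.6)"
```

```text
t 13.50 phi -17.97 tilt -1.0000 F [ 0.4348 -0.0097  0.703 ] q1,q6 [31.  40.9]
  rows xyz [ 0.272 -0.271  1.266] yaw -0.062 dist rows 0.7936314156877553 yaw rows 0.04338966310617008
```

```bash
python3 -m crank '{"xyz":[[0.27,-0.27,0],[0.27,-0.27,0.3],[0.27,-0.27,0.9],[0.27,-0.27,1.25],[0.27,-0.27,1.25],[0.27,-0.27,1.25]],"yaw":[-0.06,-0.06,-0.06,-0.06,-0.06,-0.06]}' >/dev/null;python3 ob.py;  python3 -c "
from h import *
go(.4627,.090,.010,-17.6)
c,im=snap('wrist','w9')
"
```

```text
t 14.10 z-axis [ 0.0022 -0.0007] toolx,y z: [ 0.0023 -0.    ] p [0.463  0.0902 0.0108] F [0.3347 0.6066 0.8614] op 0.08511726855079618
t 14.10 phi -17.60 tilt -1.0000 F [0.3347 0.6066 0.8614] q1,q6 [30.9 41.3]
  rows xyz [-0.009  0.008  0.026] yaw 0.0 dist rows 0.017256217415797963 yaw rows 0.00021129918216230013
```

View pics/w9.png

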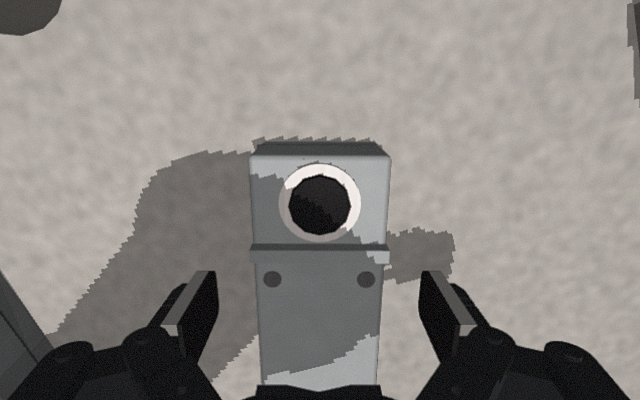

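```bash
python3 -m crank '{"xyz":[[0,0,0],[0,0,0],[0,0,0],[0,0,0],[0,0,0]],"yaw":[0,0,0,0,0]}' 30 >/dev/null; python3 ob.py; python3 -c "
from h import *
c,im=snap('wrist','w10')
cv2.imwrite('pics/w10_z.png',cv2.resize(im[130:290,230:410],None,fx=4,fy=4,interpolation=cv2.INTER_CUBIC))
"
```

```text
t 14.65 z-axis [ 0.0036 -0.0002] toolx,y z: [ 0.0035 -0.0009] p [0.4635 0.0903 0.0119] F [-1.5348 -1.0742  5.6699] op 0.048578719556695314
```

View pics/w10_z.png

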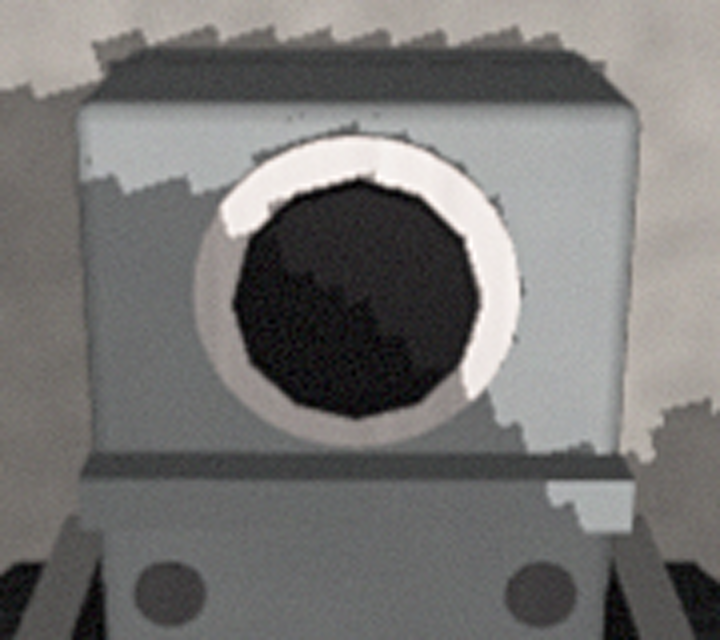

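```bash
cat >> h.py <<'E'
def intool(cal,px,z):
    o=ctrl.get_obs(); M=R.from_quat(np.roll(o['orientation'],-1)).as_matrix()
    return (onz(cal,px,z)-o['ee_pos'])@M
E
python3 -c "
from h import *
c=np.load('pics/w10.npz')
A=lambda p:np.array(p,float)/4+(230,130)
print(intool(c,A([(78,103),(638,103),(357,455),(357,480),(357,298)]),[.034,.034,.034,.040,.039]))
go(.4627,.0900,.10,-82)
"
```

```text
[[ 0.0589 -0.0238 -0.0218]
 [ 0.0589  0.0249 -0.0218]
 [ 0.0253  0.0005 -0.0219]
 [ 0.0257  0.0005 -0.0279]
 [ 0.0427  0.0005 -0.0269]]
t 14.70 phi -17.57 tilt -1.0000 F [-0.5456 -0.3498  5.5242] q1,q6 [30.9 41.4]
  rows xyz [-0.012  0.015 -2.934] yaw 10.738 dist rows 1.760578237452101 yaw rows 7.500551502488889
```

```bash
python3 -m crank '{"xyz":[[0,0,-0.5],[0,0,-1.5],[0,0,-2.5],[0,0,-3.3],[0,0,-3.6],[0,0,-3.6],[0,0,-3.6]],"yaw":[0,0,0,0,0,0,0]}' >/dev/null;python3 ob.py;  python3 -c "
from h import *
go(.608,.037,.12,-82)
"
```

```text
t 15.40 z-axis [ 0.0002 -0.0011] toolx,y z: [0.0005 0.001 ] p [0.4616 0.0897 0.1183] F [ 0.1258 -0.3065 -6.0807] op 0.04855553921963064
t 15.40 phi -17.62 tilt -1.0000 F [ 0.1258 -0.3065 -6.0807] q1,q6 [30.9 41.4]
  rows xyz [ 5.183  0.197 -0.053] yaw 10.73 dist rows 3.1122511944280324 yaw rows 7.49467673552434
```

```bash
python3 -m crank '{"xyz":[[0.8,0.03,0],[1.8,0.06,0],[2.8,0.1,0],[3.7,0.13,0],[4.4,0.16,0],[4.9,0.19,0],[5.18,0.2,0],[5.18,0.2,0]],"yaw":[1.4,2.8,4.2,5.6,7,8.4,9.8,10.7]}' >/dev/null;python3 ob.py; python3 -m crank '{"xyz":[[0,0,0],[0,0,0]],"yaw":[0,0]}' >/dev/null;python3 ob.py;python3 -c "
from h import *
go(.608,.037,.12,-82)
c,im=snap('wrist','w11')
"
```

```text
t 16.20 z-axis [-0.0048 -0.0024] toolx,y z: [0.0017 0.0051] p [0.6076 0.0362 0.1149] F [-1.0126  0.9283 -6.6751] op 0.048654781162232284
t 16.40 z-axis [-0.0104 -0.0035] toolx,y z: [0.002  0.0107] p [0.606  0.0358 0.112 ] F [-0.2511 -0.674  -6.7089] op 0.048601493296919075
t 16.40 phi -82.10 tilt -0.9999 F [-0.2511 -0.674  -6.7089] q1,q6 [ 18.6 -10.8]
  rows xyz [-0.029 -0.07  -0.269] yaw -0.017 dist rows 0.16743329897373427 yaw rows 0.01219015417106148
```

View pics/w11.png

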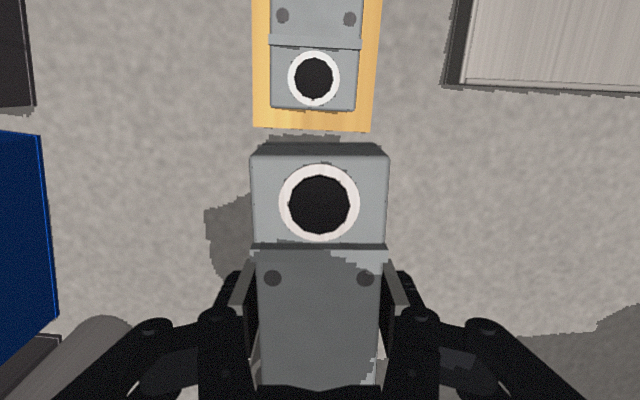

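```bash
python3 -m crank '{"xyz":[[-0.3,0.05,-1.6],[-0.6,0.1,-2.6]],"yaw":[0,0]}' >/dev/null;python3 ob.py; python3 -m crank '{"xyz":[[0,0,0]],"yaw":[0]}' >/dev/null;python3 ob.py;
```

```text
t 16.65 z-axis [-0.0088 -0.0043] toolx,y z: [0.003  0.0093] p [0.6018 0.0536 0.1917] F [ 1.846   1.1415 -4.9899] op 0.04860274811079339
t 16.75 z-axis [ 0.0023 -0.0019] toolx,y z: [ 0.0022 -0.002 ] p [0.6047 0.0551 0.197 ] F [ 0.3958  0.6392 -6.0612] op 0.0483007283353006
```

Tilt is corrected. Next I'll settle the arm and look.

```bash
python3 -m crank '{"xyz":[[0,0,0],[0,0,0]],"yaw":[0,0]}' >/dev/null;python3 ob.py;python3 -c "
from h import *
c,im=snap('wrist','w12')
cv2.imwrite('pics/w12_z.png',cv2.resize(im[0:160,220:420],None,fx=4,fy=3.7,interpolation=cv2.INTER_CUBIC))
"
```

```text
t 16.95 z-axis [-0.0001 -0.0022] toolx,y z: [0.0022 0.0004] p [0.6038 0.0549 0.1955] F [-0.4876  0.3756 -6.3557] op 0.04913285284258913
```

View pics/w12_z.png

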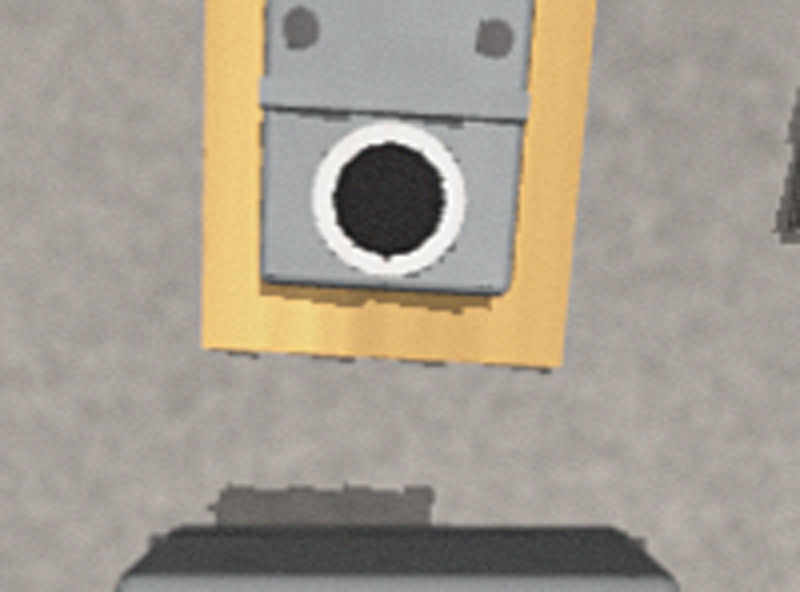

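```bash
python3 -c "
from h import *
c=np.load('pics/w12.npz')
A=lambda p:np.array(p,float)/(4,3.7)+(220,0)
P=onz(c,A([(262,276),(507,290),(267,5),(533,5),(389,198)]),[.044,.044,.044,.044,.049])
print(P)
ang=lambda d:np.degrees(np.arctan2(d[1],d[0]))
print('end width',np.linalg.norm(P[1]-P[0]),'heading from end',ang(P[0]-P[1])-90+0, 'sides',ang(P[0]-P[2]),ang(P[1]-P[3]))
B=onz(c,A([(203,348),(562,366),(205,5),(597,5)]),np.full(4,.010)); print(B,np.linalg.norm(B[1]-B[0]),ang(B[0]-B[1])-90,ang(B[0]-B[2]),ang(B[1]-B[3]))
for a in (92,94,95,96): 
  u=np.array([np.cos(np.radians(a)),np.sin(np.radians(a))]); print(a,P[4,:2]-.043*u, (P[0]+P[1])[:2]/2-.06*u,(B[0]+B[1])[:2]/2-.075*u)
"
```

```text
[[ 0.6426 -0.0303  0.044 ]
 [ 0.5945 -0.0344  0.044 ]
 [ 0.6473 -0.0807  0.044 ]
 [ 0.5987 -0.0877  0.044 ]
 [ 0.62   -0.0486  0.049 ]]
end width 0.04830590142372087 heading from end -85.11194785369588 sides 95.39486365514442 94.58657618289617
[[ 0.6568 -0.0128  0.01  ]
 [ 0.5769 -0.0201  0.01  ]
 [ 0.6636 -0.0852  0.01  ]
 [ 0.5837 -0.0967  0.01  ]] 0.08029355885367961 -84.76077087341287 95.33014067931153 95.09578034190253
92 [ 0.6215 -0.0915] [ 0.6206 -0.0923] [ 0.6195 -0.0914]
94 [ 0.623  -0.0915] [ 0.6227 -0.0922] [ 0.6221 -0.0913]
95 [ 0.6237 -0.0914] [ 0.6237 -0.0921] [ 0.6234 -0.0912]
96 [ 0.6245 -0.0913] [ 0.6248 -0.092 ] [ 0.6247 -0.091 ]
```

```bash
python3 -c "
from h import *
c=ctrl.get_calibration('scene')
print(onz(c,[(184,325),(225,299),(250,323),(207,355)],np.full(4,.05)))
go(.6282,-.1344,.085,-84.9)
"
```

```text
[[ 0.6818 -0.325   0.05  ]
 [ 0.6653 -0.2402  0.05  ]
 [ 0.7342 -0.2203  0.05  ]
 [ 0.7562 -0.3098  0.05  ]]
t 17.00 phi -81.81 tilt -1.0000 F [-0.0041  0.4954 -6.1178] q1,q6 [ 20.5 -12.4]
  rows xyz [6.348 0.08  3.683] yaw 0.516 dist rows 4.4039240141739775 yaw rows 0.3600872264494034
```

```bash
python3 -m crank '{"xyz":[[1.2,0,0],[2.6,0.05,0],[4,0.05,0],[5.2,0.08,0.7],[6,0.08,1.7],[6.3,0.08,2.6],[6.35,0.08,3.3],[6.35,0.08,3.5]],"yaw":[0.1,0.2,0.3,0.4,0.5,0.5,0.5,0.5]}' >/dev/null;python3 ob.py; python3 -c "
from h import *
go(.6282,-.1344,.070,-84.9)
c,im=snap('side','s13')
cv2.imwrite('pics/s13_z.png',cv2.resize(im[120:220,260:400],None,fx=5,fy=5,interpolation=cv2.INTER_CUBIC))
"; python3 ob.py
```

```text
t 17.80 z-axis [-0.0114 -0.0019] toolx,y z: [0.0009 0.0116] p [ 0.6248 -0.1353  0.0852] F [-0.6825  0.3363 -7.0251] op 0.04825129265876409
t 17.80 phi -84.93 tilt -0.9999 F [-0.6825  0.3363 -7.0251] q1,q6 [2.3 2.7]
  rows xyz [-0.02  -0.122  0.504] yaw -0.005 dist rows 0.3116937539628516 yaw rows 0.003430170453763739
t 17.85 z-axis [-0.0095 -0.0022] toolx,y z: [0.0014 0.0097] p [ 0.6256 -0.1349  0.086 ] F [ 0.1832 -0.0666 -7.5415] op 0.04868561047833763
```

View pics/s13_z.png

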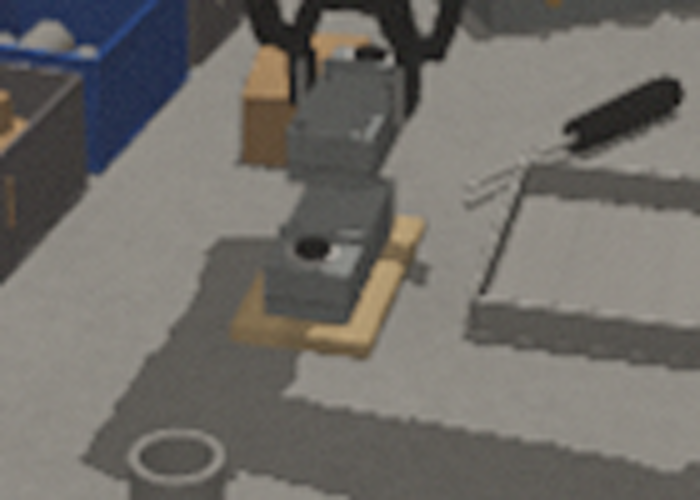

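```bash
python3 -m crank '{"xyz":[[0,-0.1,-1.6],[0,-0.1,-2.4]],"yaw":[0,0]}' >/dev/null; python3 -m crank '{"xyz":[[0,0,0]],"yaw":[0]}' >/dev/null;python3 ob.py; python3 -c "
from h import *
go(.6282,-.1344,.064,-84.9)
"
```

```text
t 18.15 z-axis [ 0.0055 -0.0055] toolx,y z: [ 0.006 -0.005] p [ 0.6345 -0.1347  0.1666] F [ 0.8868 -0.0846 -5.2385] op 0.04884579650991444
t 18.15 phi -84.68 tilt -1.0000 F [ 0.8868 -0.0846 -5.2385] q1,q6 [2.4 2.7]
  rows xyz [-0.05   0.226  3.42 ] yaw 0.037 dist rows 2.0567580173600595 yaw rows 0.02560210510541045
```

```bash
python3 -m crank '{"xyz":[[-0.05,0.2,0.6],[-0.05,0.23,1.4],[-0.05,0.23,2.2],[-0.05,0.23,2.8],[-0.05,0.23,3.2],[-0.05,0.23,3.35],[-0.05,0.23,3.35],[-0.05,0.23,3.35]],"yaw":[0.04,0.04,0.04,0.04,0.04,0.04,0.04,0.04]}' >/dev/null;python3 ob.py; python3 -c "
from h import *
go(.6282,-.1344,.056,-84.9)
c,im=snap('wrist','w14')
c,im=snap('scene','c14')
cv2.imwrite('pics/c14_z.png',cv2.resize(im[180:320,200:360],None,fx=4,fy=4,interpolation=cv2.INTER_CUBIC))
"
```

```text
t 18.95 z-axis [ 0.0074 -0.0057] toolx,y z: [ 0.0064 -0.0068] p [ 0.6289 -0.1344  0.067 ] F [-0.2615 -0.3696 -5.4754] op 0.048593252734751395
t 18.95 phi -84.90 tilt -1.0000 F [-0.2615 -0.3696 -5.4754] q1,q6 [2.5 2.3]
  rows xyz [-0.003  0.025  0.367] yaw 0.001 dist rows 0.22063075001333066 yaw rows 0.0005295739422908079
```

View pics/c14_z.png

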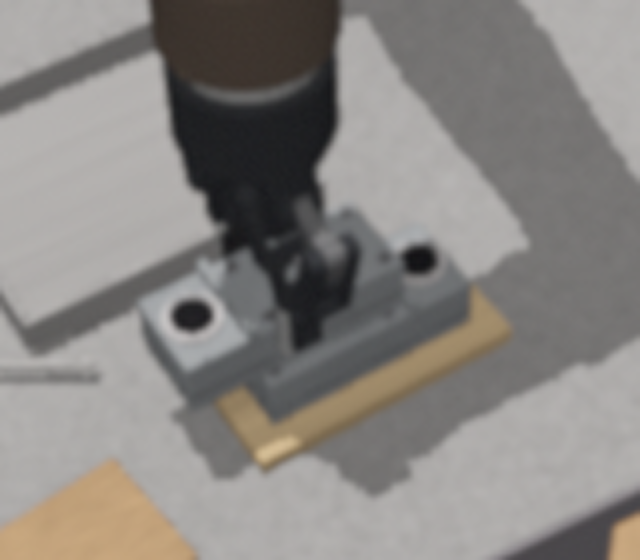

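```bash
python3 -m crank '{"xyz":[[0,0.02,0.15],[0,0.02,0.27],[0,0.02,0.33],[0,0.02,0.37],[0,0.02,0.37]],"yaw":[0,0,0,0,0]}' >/dev/null;python3 ob.py;
```

```text
t 19.55 z-axis [ 0.0075 -0.0057] toolx,y z: [ 0.0064 -0.007 ] p [ 0.6283 -0.1345  0.0563] F [-0.8158  0.7653 -5.3316] op 0.04849609769536333
```

```bash
python3 -m crank '{"xyz":[[0,0,0.03],[0,0,0.06],[0,0,0.06]],"yaw":[0,0,0]}' >/dev/null;python3 ob.py;
```

```text
t 19.85 z-axis [ 0.0079 -0.0062] toolx,y z: [ 0.0068 -0.0073] p [ 0.6284 -0.1346  0.0561] F [-4.0233  1.1209  5.3627] op 0.048369805047056416
```

```bash
python3 -m crank '{"xyz":[[-0.03,0,0],[-0.06,0,0],[-0.08,0,0]],"yaw":[0,0,0]}' >/dev/null;python3 ob.py;python3 -m crank '{"xyz":[[-0.02,0,0],[-0.04,0,0],[-0.06,0,0]],"yaw":[0,0,0]}' >/dev/null;python3 ob.py;
```

```text
t 20.15 z-axis [ 0.0094 -0.0069] toolx,y z: [ 0.0078 -0.0087] p [ 0.6289 -0.1327  0.0563] F [ 0.1427 -3.3329 -1.2063] op 0.04843960724689466
t 20.45 z-axis [ 0.0101 -0.0071] toolx,y z: [ 0.008  -0.0095] p [ 0.629  -0.1311  0.0563] F [ 0.1234 -2.5509 -1.1695] op 0.04851310347441005
```

```bash
python3 -m crank '{"xyz":[[-0.02,0.015,0],[-0.04,0.03,0],[-0.06,0.03,0]],"yaw":[0,0,0]}' >/dev/null;python3 ob.py;python3 -m crank '{"xyz":[[-0.02,0,0],[-0.04,0,0],[-0.06,0,0]],"yaw":[0,0,0]}' >/dev/null;python3 ob.py;
```

```text
t 20.75 z-axis [ 0.0122 -0.0083] toolx,y z: [ 0.0094 -0.0114] p [ 0.6289 -0.1301  0.0566] F [ 1.8169 -8.0824 -2.7127] op 0.0485724522805494
t 21.05 z-axis [ 0.0124 -0.0105] toolx,y z: [ 0.0116 -0.0114] p [ 0.6289 -0.13    0.0568] F [  0.9266 -11.9278  -2.9028] op 0.04871200330579941
```

```bash
python3 -m crank '{"xyz":[[0,0,0],[0,0,0],[0,0,0],[0,0,-0.5],[0,0,-1.5],[0,0,-2.6],[0,0,-3.2],[0,0,-3.2]],"yaw":[0,0,0,0,0,0,0,0]}' 85 >/dev/null;python3 ob.py;python3 -m crank '{"xyz":[[-0.8,0,0],[-0.8,0,0],[-0.8,0,0]],"yaw":[0,0,0]}' >/dev/null;python3 ob.py; python3 -c "
from h import *
c,im=snap('wrist','w15')
"; python3 ob.py
```

```text
t 21.85 z-axis [ 0.0206 -0.0106] toolx,y z: [ 0.0124 -0.0195] p [ 0.6299 -0.1285  0.1569] F [ 0.8113 -0.1813  1.2884] op 0.08503275982271735
t 22.15 z-axis [ 0.0193 -0.0103] toolx,y z: [ 0.0121 -0.0183] p [ 0.6274 -0.1039  0.1558] F [-0.6076  0.746   0.3752] op 0.08517389407712472
t 22.20 z-axis [ 0.0192 -0.0104] toolx,y z: [ 0.0121 -0.0182] p [ 0.6274 -0.1044  0.1558] F [ 0.6394  0.0836 -1.3058] op 0.08438198381815686
```

View pics/w15.png

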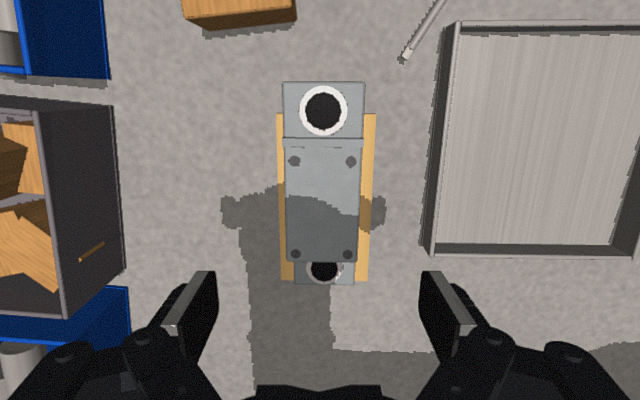

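```bash
python3 -c "
from h import *
im=cv2.imread('pics/w15.png')
cv2.imwrite('pics/w15_z.png',cv2.resize(im[75:190,265:385],None,fx=5,fy=5,interpolation=cv2.INTER_CUBIC))
cv2.imwrite('pics/w15_y.png',cv2.resize(im[180:295,265:385],None,fx=5,fy=5,interpolation=cv2.INTER_CUBIC))
"
```

```text
(no output)
```

View pics/w15_z.png

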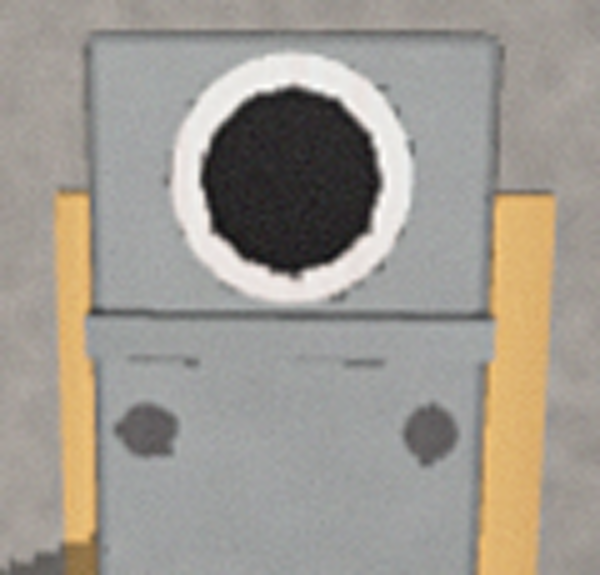

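View pics/w15_y.png

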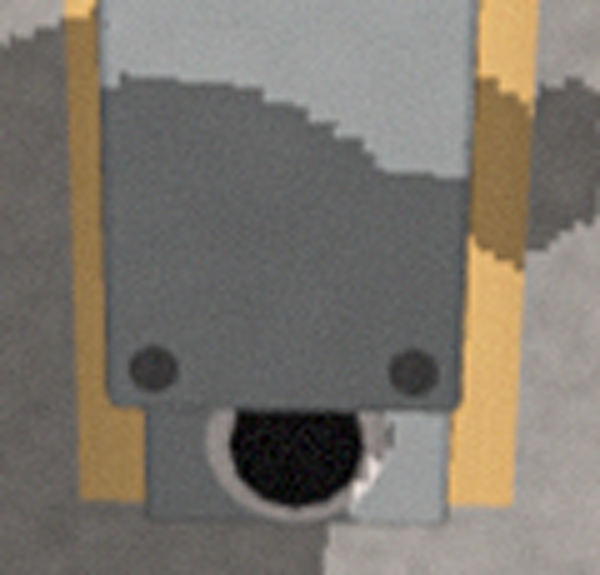

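```bash
cat > m.py <<'E'
from h import *
c=np.load('pics/w15.npz')
A=lambda p:np.array(p,float)/5+(265,75)
B=lambda p:np.array(p,float)/5+(265,180)
pl=B([(112,405),(461,408)]); bu=A([(499,38),(88,36)])
fit(c,np.vstack([pl,bu]),.078,A((292,180)),.005)
Q=onz(c,np.vstack([A([(57,192),(556,192)]),B([(513,505),(80,500)])]),np.full(4,.010))
d=Q[2]+Q[3]-Q[0]-Q[1]; print('board',Q.mean(0),np.degrees(np.arctan2(d[1],d[0])),[np.linalg.norm(Q[i]-Q[i-1]).round(4) for i in range(4)])
u=d[:2]/np.linalg.norm(d[:2])
b=onz(c,B([(297,441),(148,518),(447,520)]),[.049,.044,.044]); print('base ctr from cap',b[0,:2]-.043*u,'from end',b[1:].mean(0)[:2]-.06*u,np.linalg.norm(b[1]-b[2]))
E
python3 m.py
```

```text
ctr [ 0.6288 -0.129   0.078 ] sizes [np.float64(0.1185), np.float64(0.0488), np.float64(0.1182), np.float64(0.049)] heading -84.91
  cap [ 0.6326 -0.1718  0.083 ] in box frame (want .043,0) 0.04299693796077598 -2.0346035026351036e-05
board [ 0.6235 -0.0909  0.01  ] 94.99332063647756 [np.float64(0.1508), np.float64(0.0797), np.float64(0.1511), np.float64(0.0806)]
base ctr from cap [ 0.6237 -0.0921] from end [ 0.6235 -0.0921] 0.049279307979532734
```

```bash
python3 -c "
from h import *
go(.627,-.130,.156,-85)
";  python3 -m crank '{"xyz":[[0.85,0.1,-0.4],[0.85,0.1,-0.7],[0.85,0.1,-0.7],[0.85,0.1,-0.7]],"yaw":[0,0,0,0]}' >/dev/null;python3 ob.py; python3 -m crank '{"xyz":[[0,0,1.67],[0,0,2.5]],"yaw":[0,0]}' >/dev/null; python3 ob.py; python3 -m crank '{"xyz":[[0,0,0]],"yaw":[0]}' >/dev/null;python3 ob.py;python3 -c "
from h import *
go(.627,-.130,.057,-85)
"
```

```text
t 22.20 phi -84.74 tilt -0.9998 F [ 0.6394  0.0836 -1.3058] q1,q6 [ 5.4 -0.6]
  rows xyz [0.849 0.092 0.   ] yaw 0.043 dist rows 0.5123041850447292 yaw rows 0.03008252662080517
t 22.60 z-axis [ 0.0188 -0.01  ] toolx,y z: [ 0.0117 -0.0178] p [ 0.6261 -0.1298  0.1766] F [-0.1943  0.1595 -0.0527] op 0.08473632008229924
t 22.80 z-axis [ 0.0146 -0.0087] toolx,y z: [ 0.01   -0.0137] p [ 0.6256 -0.1299  0.0982] F [-0.7052 -1.2393 -1.5132] op 0.08503359647807024
t 22.90 z-axis [ 0.0048 -0.0081] toolx,y z: [ 0.0085 -0.0041] p [ 0.6224 -0.1293  0.0934] F [-0.7888 -0.0354 -0.9108] op 0.0848654289478227
t 22.90 phi -84.83 tilt -1.0000 F [-0.7888 -0.0354 -0.9108] q1,q6 [3.  1.7]
  rows xyz [ 0.026 -0.147  1.213] yaw 0.028 dist rows 0.7330523678530905 yaw rows 0.019457742652294826
```

```bash
python3 -m crank '{"xyz":[[0.03,-0.14,0],[0.03,-0.14,0.4],[0.03,-0.14,0.8],[0.03,-0.14,1.1],[0.03,-0.14,1.12],[0.03,-0.14,1.12]],"yaw":[0.03,0.03,0.03,0.03,0.03,0.03]}' >/dev/null;python3 ob.py; python3 -c "
from h import *
go(.627,-.130,.060,-85)
"
```

```text
t 23.50 z-axis [ 0.0045 -0.0083] toolx,y z: [ 0.0086 -0.0038] p [ 0.6268 -0.1302  0.0597] F [0.3805 0.134  0.4947] op 0.084967168201702
t 23.50 phi -85.00 tilt -1.0000 F [0.3805 0.134  0.4947] q1,q6 [3.  1.6]
  rows xyz [-0.005 -0.008 -0.011] yaw -0.0 dist rows 0.008892511677575652 yaw rows 0.00018294958766793413
```

```bash
python3 -m crank '{"xyz":[[0,0,0],[0,0,0],[0,0,0],[0,0,0],[0,0,0],[-0.03,0,0],[-0.06,0,0],[-0.08,0,0]],"yaw":[0,0,0,0,0,0,0,0]}' 30 >/dev/null;python3 ob.py
```

```text
t 24.30 z-axis [ 0.009  -0.0114] toolx,y z: [ 0.0122 -0.008 ] p [ 0.6285 -0.1301  0.0611] F [ 4.6226 -9.1699  3.7349] op 0.04867409196018254
```

```bash
python3 -m crank '{"xyz":[[0.04,0,-0.12],[0.06,0.02,-0.22],[0.06,0.05,-0.25],[0.06,0.06,-0.25],[0.06,0.06,-0.25]],"yaw":[0,0,0,0,0]}'  >/dev/null;python3 ob.py
```

```text
t 24.80 z-axis [ 0.0069 -0.0111] toolx,y z: [ 0.0116 -0.0059] p [ 0.626  -0.1316  0.0677] F [-0.3009  0.4714 -5.6989] op 0.048427096111709526
```

```bash
python3 -m crank '{"xyz":[[0,-0.03,0.05],[0,-0.035,0.15],[0,-0.035,0.22],[0,-0.035,0.24],[-0.04,-0.035,0.24],[-0.08,-0.035,0.24],[-0.11,-0.035,0.24],[-0.11,-0.035,0.24]],"yaw":[0,0,0,0,0,0,0,0]}'  >/dev/null;python3 ob.py
```

```text
t 25.60 z-axis [ 0.0084 -0.0135] toolx,y z: [ 0.0142 -0.0071] p [ 0.6274 -0.1302  0.0613] F [-0.1718 -7.5216 -3.1824] op 0.04833350077586152
```

```bash
python3 -m crank '{"xyz":[[0,0,0],[0,0,0],[0,0,0],[0,0,-0.5],[0,0,-1.5],[0,0,-2.6],[-0.5,0,-3.4],[-0.8,0,-3.5]],"yaw":[0,0,0,0,0,0,0,0]}' 85 >/dev/null;python3 -m crank '{"xyz":[[0,0,0],[0,0,0]],"yaw":[0,0]}' >/dev/null;python3 ob.py; python3 -c "
from h import *
c,im=snap('wrist','w16')
cv2.imwrite('pics/w16_z.png',cv2.resize(im[65:190,255:385],None,fx=5,fy=5,interpolation=cv2.INTER_CUBIC))
cv2.imwrite('pics/w16_y.png',cv2.resize(im[170:295,255:385],None,fx=5,fy=5,interpolation=cv2.INTER_CUBIC))
"
```

```text
t 26.60 z-axis [ 0.0176 -0.0135] toolx,y z: [ 0.015  -0.0163] p [ 0.6269 -0.1036  0.1703] F [-0.0279  0.6983 -1.0864] op 0.08485249018028915
```

View pics/w16_z.png

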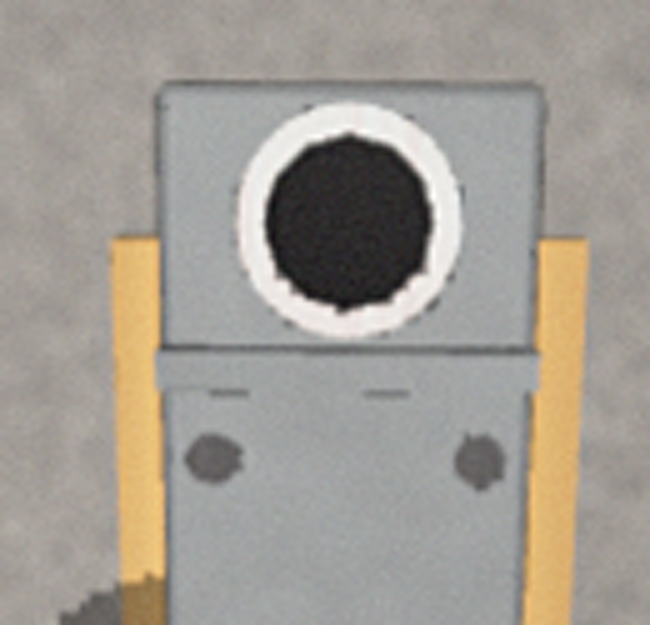

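View pics/w16_y.png

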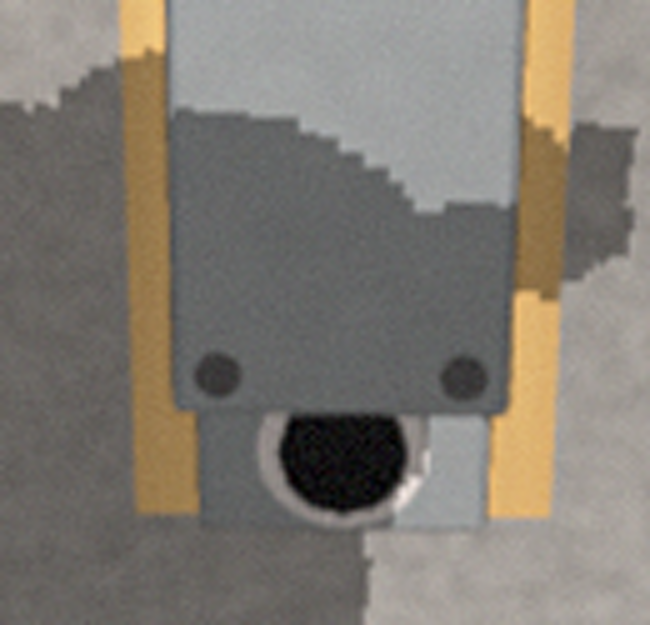

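```bash
cat > m.py <<'E'
from h import *
c=np.load('pics/w16.npz')
A=lambda p:np.array(p,float)/5+(255,65)
B=lambda p:np.array(p,float)/5+(255,170)
pl=B([(177,409),(507,411)]); bu=A([(544,87),(157,86)])
P=fit(c,np.vstack([pl,bu]),.078,A((350,222)),.005)
Q=onz(c,np.vstack([A([(111,238),(589,238)]),B([(551,517),(137,515)])]),np.full(4,.010))
d=Q[2]+Q[3]-Q[0]-Q[1]; print('board',Q.mean(0),np.degrees(np.arctan2(d[1],d[0])))
u=d[:2]/np.linalg.norm(d[:2]);v=np.array([-u[1],u[0]])
b=onz(c,B([(343,450),(202,524),(486,526)]),[.049,.044,.044]); bc=b[1:].mean(0)[:2]-.06*u; print('base ctr from cap',b[0,:2]-.043*u,'from end',bc)
w=P.mean(0)[:2]-bc; print("rel base",w@u,w@v)
E
python3 m.py
```

```text
ctr [ 0.6273 -0.1293  0.078 ] sizes [np.float64(0.1186), np.float64(0.0487), np.float64(0.1184), np.float64(0.0492)] heading -85.08
  cap [ 0.6308 -0.172   0.083 ] in box frame (want .043,0) 0.04287454379354582 -0.00014088206878878792
board [ 0.6235 -0.0907  0.01  ] 95.0785725652715
base ctr from cap [ 0.6239 -0.092 ] from end [ 0.6237 -0.0922]
rel base -0.03728668593164611 -0.0003486675344496221
```

```bash
python3 -c "
from h import *
c=ctrl.get_calibration('scene'); print(onz(c,[(445,220),(388,215),(425,195),(479,200)],[.15,.02,.03,.03]))
go(.487,.410,.17,-174)
"
```

```text
[[0.7685 0.1729 0.15  ]
 [0.6115 0.1704 0.02  ]
 [0.6074 0.2773 0.03  ]
 [0.681  0.3782 0.03  ]]
t 26.65 phi -84.85 tilt -0.9998 F [-0.0423 -0.258  -0.8451] q1,q6 [ 5.6 -0.9]
  rows xyz [-17.477   3.088  -0.318] yaw 14.859 dist rows 10.650361492221117 yaw rows 10.378818058291321
```

```bash
python3 -m crank '{"xyz":[[-17.5,3.1,-0.3],[-17.5,3.1,-0.3],[-17.5,3.1,-0.3],[-17.5,3.1,-0.3],[-17.5,3.1,-0.3],[-17.5,3.1,-0.3],[-17.5,3.1,-0.3],[-17.5,3.1,-0.3]],"yaw":[14.8,14.8,14.8,14.8,14.8,14.8,14.8,14.8]}'  >/dev/null;python3 ob.py; python3 -c "
from h import *
go(.487,.410,.18,-174)
"
```

```text
t 27.45 z-axis [ 0.0147 -0.0153] toolx,y z: [-0.0048 -0.0206] p [0.5287 0.2563 0.1685] F [ 0.863  -0.2218  0.384 ] op 0.08525371514276218
t 27.45 phi -149.18 tilt -0.9998 F [ 0.863  -0.2218  0.384 ] q1,q6 [  42.3 -102.2]
  rows xyz [-1.435  5.102 -0.482] yaw 4.137 dist rows 3.1933082304045035 yaw rows 2.8895713662693123
```

```bash
python3 -m crank '{"xyz":[[-1.4,5.1,-0.5],[-1.4,5.1,-0.5],[-1.4,5.1,-0.5],[-1.4,5.1,-0.5]],"yaw":[4.15,4.15,4.15,4.15]}'  >/dev/null;python3 ob.py; python3 -m crank '{"xyz":[[0,0,0]],"yaw":[0]}'  >/dev/null;python3 ob.py;  python3 -c "
from h import *
go(.487,.410,.18,-174)
"
```

```text
t 27.85 z-axis [ 0.0143 -0.0157] toolx,y z: [-0.0126 -0.0171] p [0.4849 0.4133 0.1791] F [ 0.1862 -0.8683 -0.8426] op 0.08533728212212362
t 27.95 z-axis [ 0.0132 -0.0173] toolx,y z: [-0.0112 -0.0186] p [0.4843 0.4145 0.1777] F [-0.3102  0.3376 -0.5844] op 0.08512223010931307
t 27.95 phi -173.77 tilt -0.9998 F [-0.3102  0.3376 -0.5844] q1,q6 [  55.6 -140. ]
  rows xyz [-0.075 -0.159 -0.074] yaw 0.038 dist rows 0.11436384626347129 yaw rows 0.02652707408691353
```

```bash
python3 -c "
from h import *
go(.30,-.45,.20)
"
```

```text
t 27.95 phi -173.77 tilt -0.9998 F [-0.3102  0.3376 -0.5844] q1,q6 [  55.6 -140. ]
  rows xyz [  9.223 -27.99   -0.327] yaw 0 dist rows 17.683142782980333 yaw rows 0.0
```

```bash
python3 -m crank '{"xyz":[[9.2,-28,-0.5],[9.2,-28,-0.5],[9.2,-28,-0.5],[9.2,-28,-0.5],[9.2,-28,-0.5],[9.2,-28,-0.5],[9.2,-28,-0.5],[9.2,-28,-0.5]],"yaw":[0,0,0,0,0,0,0,0]}'  >/dev/null;python3 ob.py; python3 -c "
from h import *
go(.30,-.45,.20)
"
```

```text
t 28.75 z-axis [ 0.0121 -0.0179] toolx,y z: [-0.0101 -0.0191] p [0.3996 0.0189 0.1904] F [ 0.3256 -0.5074 -0.2961] op 0.0848789090457692
t 28.75 phi -173.79 tilt -0.9998 F [ 0.3256 -0.5074 -0.2961] q1,q6 [  27.2 -111.9]
  rows xyz [  4.988 -15.183  -0.079] yaw 0 dist rows 9.589166571873424 yaw rows 0.0
```

```bash
python3 -m crank '{"xyz":[[5,-15.2,-0.2],[5,-15.2,-0.2],[5,-15.2,-0.2],[5,-15.2,-0.2],[5,-15.2,-0.2],[5,-15.2,-0.2],[5,-15.2,-0.2],[5,-15.2,-0.2]],"yaw":[0,0,0,0,0,0,0,0]}'  >/dev/null;python3 ob.py;  python3 -m crank '{"xyz":[[0.3,-1,0],[0.3,-1.2,1.67],[0.3,-1.2,2.6]],"yaw":[0,0,0]}'  >/dev/null; python3 -m crank '{"xyz":[[0,0,0]],"yaw":[0]}'  >/dev/null; python3 ob.py; python3 -m crank '{"xyz":[[0,0,-0.8],[0,0,-1.8],[0,0,-2.6],[0,0,-2.7],[0,0,-2.7]],"yaw":[0,0,0,0,0]}'  >/dev/null;python3 ob.py
```

```text
t 29.55 z-axis [ 0.011  -0.0172] toolx,y z: [-0.0091 -0.0183] p [ 0.3143 -0.3711  0.2009] F [1.0184 0.9202 0.4654] op 0.0849939607718591
t 29.95 z-axis [-0.     -0.0075] toolx,y z: [ 0.0008 -0.0074] p [ 0.3019 -0.4088  0.116 ] F [0.0333 0.7256 0.0492] op 0.08450914213255993
t 30.45 z-axis [ 0.0026 -0.0094] toolx,y z: [-0.0017 -0.0096] p [ 0.3016 -0.4086  0.1988] F [ 0.1418  0.5238 -0.7643] op 0.08539117997395851
```

```bash
python3 -m crank '{"xyz":[[1,-1,0],[2,-2.2,0],[2.5,-3.5,0.3],[2.5,-4,1.8],[2.5,-4,2.6]],"yaw":[0,0,0,0,0]}'  >/dev/null; python3 -m crank '{"xyz":[[0,0,0]],"yaw":[0]}'  >/dev/null; python3 ob.py; python3 -c "
from h import *
go(.487,.41,.18,-174)
"
```

```text
t 31.05 z-axis [-0.0059  0.0037] toolx,y z: [0.0055 0.0042] p [ 0.2341 -0.5339  0.113 ] F [-0.4338 -0.6884  0.0087] op 0.08509697916620453
t 31.05 phi -174.70 tilt -1.0000 F [-0.4338 -0.6884  0.0087] q1,q6 [-50.3 -34.5]
  rows xyz [-11.288  30.559  -2.166] yaw -0.117 dist rows 19.589436321316693 yaw rows 0.08142600965122848
```

```bash
python3 -m crank '{"xyz":[[-11.3,30.6,-2.2],[-11.3,30.6,-2.2],[-11.3,30.6,-2.2],[-11.3,30.6,-2.2],[-11.3,30.6,-2.2],[-11.3,30.6,-2.2],[-11.3,30.6,-2.2],[-11.3,30.6,-2.2]],"yaw":[0,0,0,0,0,0,0,0]}'  >/dev/null;python3 ob.py; python3 -c "
from h import *
go(.487,.41,.18,-174)
"
```

```text
t 31.85 z-axis [-0.0033  0.0033] toolx,y z: [0.003  0.0036] p [ 0.339  -0.1486  0.1449] F [1.7101 0.3713 0.1677] op 0.08510795850510773
t 31.85 phi -174.65 tilt -1.0000 F [1.7101 0.3713 0.1677] q1,q6 [  1.7 -86.2]
  rows xyz [-6.643 18.082 -1.123] yaw -0.108 dist rows 11.57759819963163 yaw rows 0.0757808916529998
```

```bash
python3 -m crank '{"xyz":[[-6.6,18.1,-1],[-6.6,18.1,-1],[-6.6,18.1,-1],[-6.6,18.1,-1],[-6.6,18.1,-1],[-6.6,18.1,-1],[-6.6,18.1,-1],[-6.6,18.1,-1]],"yaw":[-0.1,-0.1,-0.1,-0.1,-0.1,-0.1,-0.1,-0.1]}'  >/dev/null; python3 -c "
from h import *
go(.487,.41,.17,-174)
"
```

```text
t 32.65 phi -173.95 tilt -1.0000 F [ 0.0623 -0.7997  0.6103] q1,q6 [  46.9 -130.7]
  rows xyz [-2.164  5.531 -0.058] yaw 0.009 dist rows 3.563393373466898 yaw rows 0.005953760353217587
```

```bash
python3 -m crank '{"xyz":[[-0.7,1.7,0],[-1.3,3.3,0],[-1.9,4.7,0],[-2.16,5.5,0],[-2.16,5.5,0],[-2.16,5.5,0]],"yaw":[0,0,0,0,0,0]}'  >/dev/null;python3 ob.py; python3 -c "
from h import *
c,im=snap('wrist','w17')
cv2.imwrite('pics/w17_z.png',cv2.resize(im[60:270,220:420],None,fx=2.8,fy=2.8,interpolation=cv2.INTER_CUBIC))
"
```

```text
t 33.25 z-axis [-0.0021  0.0036] toolx,y z: [0.0017 0.0039] p [0.4865 0.4092 0.1686] F [-0.6016  0.746  -0.0714] op 0.08540671644281432
```

View pics/w17_z.png

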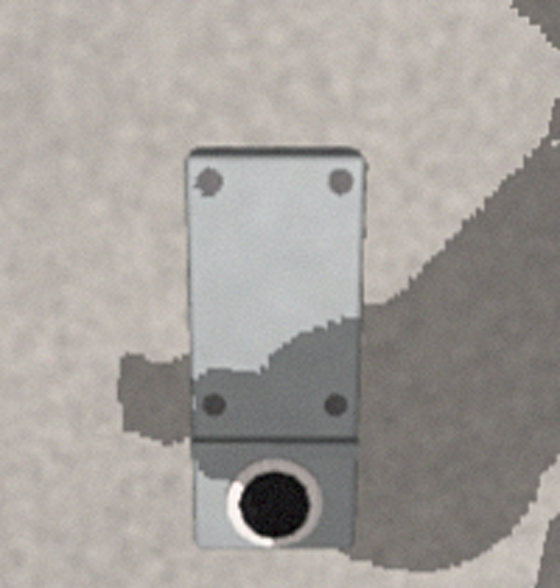

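```bash
python3 -c "
from h import *
c=np.load('pics/w17.npz')
A=lambda p:np.array(p,float)/2.8+(220,60)
fit(c,A([(187,154),(365,154),(356,547),(196,547)]),.034,A((275,505)),.005)
go(.4867,.4093,.011,-174.0)
"
```

```text
ctr [0.4869 0.4097 0.034 ] sizes [np.float64(0.1195), np.float64(0.0488), np.float64(0.1196), np.float64(0.05)] heading 6.12
  cap [0.5298 0.414  0.039 ] in box frame (want .043,0) 0.04314866133178765 -0.0003373877409992534
t 33.30 phi -173.92 tilt -1.0000 F [-0.3074 -0.6775  0.6345] q1,q6 [  54.5 -138.3]
  rows xyz [-0.018  0.005  5.259] yaw 0.013 dist rows 3.155231853884423 yaw rows 0.008853066220482377
```

```bash
python3 -m crank '{"xyz":[[-0.02,0.01,1.5],[-0.02,0.01,3],[-0.02,0.01,4.3],[-0.02,0.01,5],[-0.02,0.01,5.2],[-0.02,0.01,5.2],[-0.02,0.01,5.2]],"yaw":[0,0,0,0,0,0,0]}'  >/dev/null;python3 ob.py; python3 -m crank '{"xyz":[[0,0,0],[0,0,0],[0,0,0],[0,0,0],[0,0,0]],"yaw":[0,0,0,0,0]}' 30  >/dev/null;python3 ob.py; python3 -c "
from h import *
c,im=snap('wrist','w18')
cv2.imwrite('pics/w18_z.png',cv2.resize(im[0:300,200:440],None,fx=2,fy=2,interpolation=cv2.INTER_CUBIC))
"
```

```text
t 34.00 z-axis [0.0002 0.0062] toolx,y z: [-0.0009  0.0062] p [0.4876 0.41   0.0149] F [ 0.1161 -0.3052  1.1658] op 0.08528245922150864
t 34.50 z-axis [0.0019 0.0073] toolx,y z: [-0.0026  0.0071] p [0.4882 0.4104 0.0168] F [-1.0435 -0.4584  5.9612] op 0.04837694847887765
```

View pics/w18_z.png

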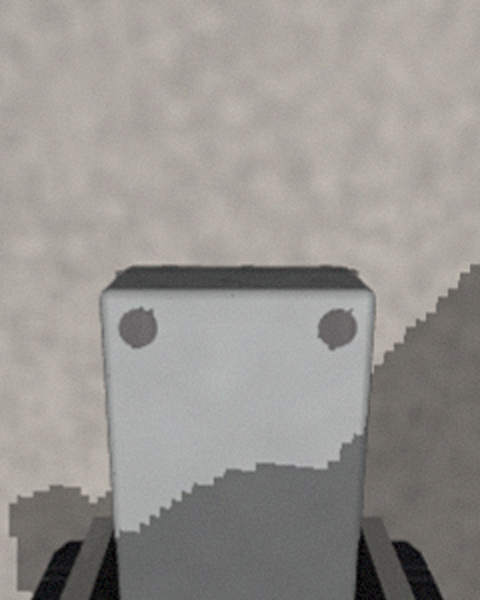

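```bash
python3 -c "
from h import *
c=np.load('pics/w18.npz')
A=lambda p:np.array(p,float)/2+(200,0)
print(intool(c,A([(102,291),(375,291)]),[.034,.034]))
"
python3 -m crank '{"xyz":[[0,0,-0.5],[0,0,-1.5],[0,0,-2.8],[0,0,-4],[0,0,-4.8],[0,0,-5],[0,0,-5]],"yaw":[0,0,0,0,0,0,0]}' >/dev/null;python3 ob.py;  python3 -c "
from h import *
go(.60,.0,.17,-85)
"
```

```text
[[ 0.0605 -0.0244 -0.0175]
 [ 0.0604  0.0244 -0.0172]]
t 35.25 z-axis [0.0007 0.0076] toolx,y z: [-0.0015  0.0075] p [0.4873 0.409  0.1663] F [-0.3995  1.4054 -6.0391] op 0.04861129551378273
t 35.25 phi -173.92 tilt -1.0000 F [-0.3995  1.4054 -6.0391] q1,q6 [  54.4 -138.2]
  rows xyz [ -2.29  -13.953  -0.226] yaw -14.819 dist rows 8.48470762253836 yaw rows 10.351152041779065
```

```bash
python3 -c "
from h import *
go(.6236,-.0882,.16,-85)
"; python3 -m crank '{"xyz":[[-0.5,-1.6,0],[-1,-3.2,-0.2],[-1.6,-4.8,-0.2],[-2.1,-6.4,-0.2],[-2.5,-8,-0.2],[-2.9,-9.6,-0.2],[-3,-11.2,-0.2],[-3.1,-12.8,-0.2]],"yaw":[-1.3,-2.7,-4.1,-5.5,-6.9,-8.3,-9.7,-11.1]}' >/dev/null;python3 ob.py;  python3 -c "
from h import *
go(.6236,-.0882,.16,-85)
"
```

```text
t 35.25 phi -173.92 tilt -1.0000 F [-0.3995  1.4054 -6.0391] q1,q6 [  54.4 -138.2]
  rows xyz [ -2.76  -16.962   0.086] yaw -14.819 dist rows 10.311156424695913 yaw rows 10.351152041779065
t 36.05 z-axis [-0.0054  0.0067] toolx,y z: [-0.0047  0.0072] p [0.6169 0.048  0.166 ] F [ 2.0084  0.775  -5.582 ] op 0.04807496884144757
t 36.05 phi -108.66 tilt -1.0000 F [ 2.0084  0.775  -5.582 ] q1,q6 [ 19.2 -37.6]
  rows xyz [ 4.231 -1.665  0.167] yaw -3.943 dist rows 2.7296424269621515 yaw rows 2.753991311803265
```

```bash
python3 -m crank '{"xyz":[[1.2,-0.5,0],[2.5,-1,0],[3.5,-1.4,0],[4.1,-1.65,0],[4.23,-1.67,0],[4.23,-1.67,0]],"yaw":[-1.3,-2.6,-3.6,-3.95,-3.95,-3.95]}' >/dev/null;python3 ob.py;  python3 -c "
from h import *
go(.6236,-.0882,.108,-85)
"
```

```text
t 36.65 z-axis [-0.0106  0.0071] toolx,y z: [-0.008   0.0099] p [ 0.6222 -0.0888  0.1622] F [-0.1039  0.1572 -4.3895] op 0.04823409308635557
t 36.65 phi -85.09 tilt -0.9999 F [-0.1039  0.1572 -4.3895] q1,q6 [ 6.4 -1.2]
  rows xyz [-0.002 -0.066  1.805] yaw -0.016 dist rows 1.0837228353233528 yaw rows 0.010945902778640694
```

```bash
python3 -m crank '{"xyz":[[0,-0.06,0.4],[0,-0.06,0.9],[0,-0.06,1.4],[0,-0.06,1.65],[0,-0.06,1.7],[0,-0.06,1.7]],"yaw":[0,0,0,0,0,0]}' >/dev/null;python3 ob.py;  python3 -c "
from h import *
go(.6236,-.0882,.0948,-85)
c,im=snap('scene','c19')
cv2.imwrite('pics/c19_z.png',cv2.resize(im[180:320,200:360],None,fx=4,fy=4,interpolation=cv2.INTER_CUBIC))
c,im=snap('wrist','w19')
"
```

```text
t 37.25 z-axis [-0.011   0.0069] toolx,y z: [-0.0079  0.0104] p [ 0.6236 -0.0877  0.1108] F [-0.5444  0.4878 -5.2417] op 0.04868334567194366
t 37.25 phi -85.04 tilt -0.9999 F [-0.5444  0.4878 -5.2417] q1,q6 [ 6.5 -1.2]
  rows xyz [ 0.021 -0.005  0.533] yaw -0.007 dist rows 0.320329110648234 yaw rows 0.004836220799189866
```

View pics/c19_z.png

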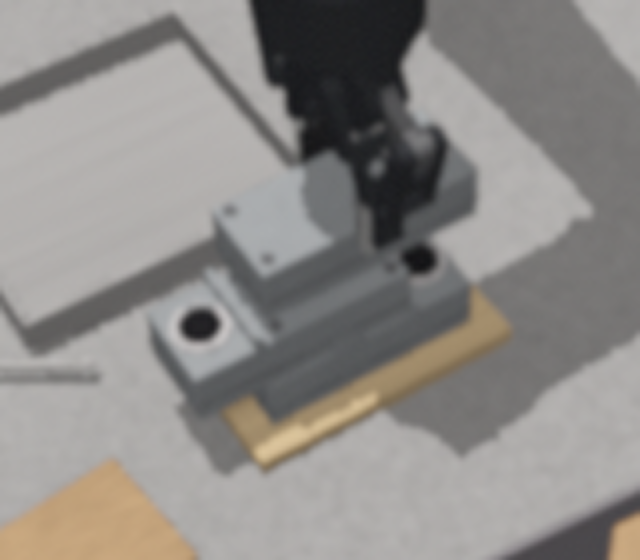

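View pics/w19.png

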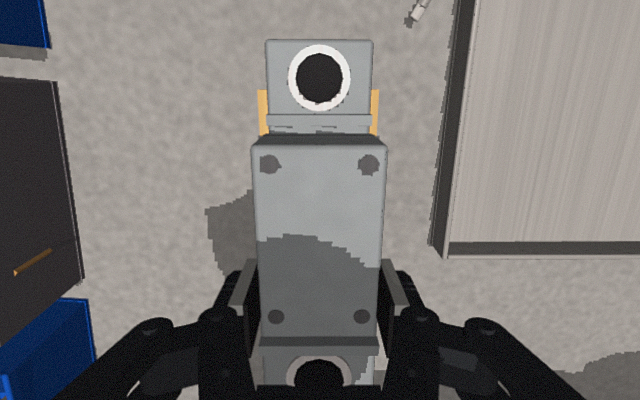

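```bash
python3 -c "
from h import *
im=cv2.imread('pics/w19.png')
cv2.imwrite('pics/w19_z.png',cv2.resize(im[30:160,245:395],None,fx=5,fy=4.5,interpolation=cv2.INTER_CUBIC))
"
```

```text
(no output)
```

View pics/w19_z.png

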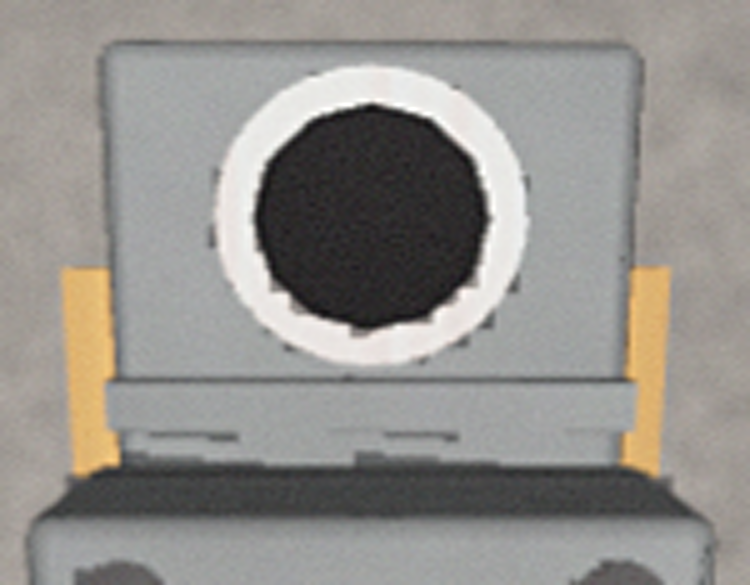

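```bash
python3 -c "
from h import *
c=np.load('pics/w19.npz')
A=lambda p:np.array(p,float)/(5,4.5)+(245,30)
T=intool(c,A([(103,45),(640,45),(372,216),(108,405),(636,405),(372,380),(372,430),(30,520),(712,520),(372,470)]),[.078,.078,.083,.084,.084,.084,.084,.128,.128,.094]);print(T)
print(T[0]-T[1], T[7]-T[8])
print('lip face x from end',T[0:2,0].mean()-.038,'cap',T[2,0]-.021,'lip',T[6,0],T[5,0]-.005)
o=ctrl.get_obs();print(o['ee_pos'])
"
```

```text
[[ 0.1011 -0.0244  0.0329]
 [ 0.1011  0.0245  0.0333]
 [ 0.0848  0.0001  0.0282]
 [ 0.0661 -0.0248  0.0272]
 [ 0.0661  0.0251  0.0276]
 [ 0.0687  0.0001  0.0273]
 [ 0.0635  0.0001  0.0274]
 [ 0.0613 -0.0246 -0.0168]
 [ 0.0612  0.0244 -0.0164]
 [ 0.0607  0.0001  0.0174]]
[-0.     -0.0489 -0.0004] [ 0.0001 -0.0489 -0.0004]
lip face x from end 0.06309051868111828 cap 0.06379240277739466 lip 0.06354458790541544 0.06367377635494995
[ 0.6241 -0.088   0.1119]
```

```bash
python3 -m crank '{"xyz":[[0,0,0.2],[0,0,0.35],[0,0,0.45],[0,0,0.52],[0,0,0.54],[0,0,0.54]],"yaw":[0,0,0,0,0,0]}' >/dev/null;python3 ob.py
```

```text
t 37.95 z-axis [-0.0092  0.007 ] toolx,y z: [-0.0077  0.0085] p [ 0.6239 -0.088   0.0956] F [ 0.1555  0.3354 -6.0652] op 0.048318314834548806
```

```bash
python3 -m crank '{"xyz":[[0,0,0.02],[0,0,0.05],[0,0,0.05]],"yaw":[0,0,0]}' >/dev/null;python3 ob.py
```

```text
t 38.25 z-axis [-0.0083  0.0069] toolx,y z: [-0.0076  0.0077] p [ 0.6242 -0.0879  0.0948] F [-1.5416  0.9441 -1.7246] op 0.04866074708145496
```

```bash
python3 -m crank '{"xyz":[[0.03,0,0],[0.06,0,0],[0.06,0,0]],"yaw":[0,0,0]}' >/dev/null;python3 ob.py;python3 -m crank '{"xyz":[[0.02,0,0],[0.03,0,0],[0.03,0,0]],"yaw":[0,0,0]}' >/dev/null;python3 ob.py; python3 -c "
from h import *
c,im=snap('wrist','w20')
cv2.imwrite('pics/w20_z.png',cv2.resize(im[30:160,245:395],None,fx=5,fy=4.5,interpolation=cv2.INTER_CUBIC))
"
```

```text
t 38.55 z-axis [-0.0077  0.0072] toolx,y z: [-0.0078  0.007 ] p [ 0.6246 -0.0895  0.0949] F [ 0.0726  2.1524 -3.1587] op 0.048475788518315015
t 38.85 z-axis [-0.0075  0.0079] toolx,y z: [-0.0085  0.0068] p [ 0.6247 -0.0898  0.0951] F [-1.231   5.2555 -0.1296] op 0.048354735425817245
```

View pics/w20_z.png

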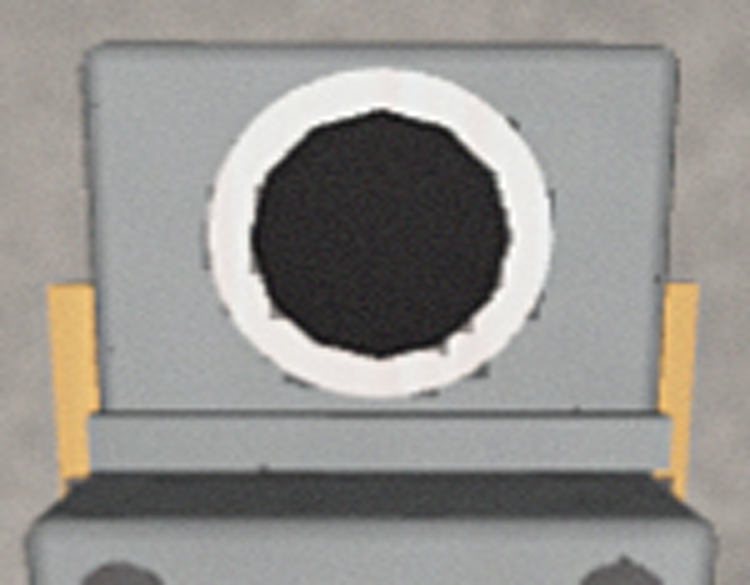

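```bash
cat > m2.py <<'E'
from h import *
c=np.load('pics/w20.npz')
A=lambda p:np.array(p,float)/(5,4.5)+(245,30)
T=intool(c,A([(83,48),(679,48),(381,233),(90,440),(672,440),(381,412),(381,470),(28,522),(712,522)]),[.078,.078,.083,.084,.084,.084,.084,.112,.112]);print(T)
print('lip face x from end',T[0:2,0].mean()-.038,'cap',T[2,0]-.021,'lip',T[6,0],T[5,0]-.005,'face',T[7:9,0].mean())
print('lat second',T[0:2,1].mean(),T[2,1],T[3:5,1].mean(),'third',T[7:9,1].mean())
E
python3 m2.py; python3 ob.py
```

```text
[[ 0.0991 -0.024   0.0161]
 [ 0.0992  0.0253  0.0164]
 [ 0.0831  0.0006  0.0114]
 [ 0.0645 -0.0244  0.0104]
 [ 0.0644  0.0257  0.0107]
 [ 0.0671  0.0006  0.0105]
 [ 0.0616  0.0007  0.0106]
 [ 0.0613 -0.0248 -0.0176]
 [ 0.0612  0.0242 -0.0173]]
lip face x from end 0.06114950351999655 cap 0.062145513468499905 lip 0.061637935470816564 0.06209609526448983 face 0.06123011294041031
lat second 0.0006365035680560589 0.0006122909632276355 0.0006778417389831318 third -0.00032151724222689686
t 38.90 z-axis [-0.0076  0.0079] toolx,y z: [-0.0085  0.0069] p [ 0.6247 -0.0898  0.0951] F [-1.235   4.7159 -1.5131] op 0.048530185295910216
```

```bash
python3 -m crank '{"xyz":[[0.02,0.03,-0.02],[0.03,0.06,-0.02],[0.04,0.06,-0.02],[0.04,0.05,-0.01]],"yaw":[0,0,0,0]}' >/dev/null;python3 ob.py; python3 -c "
from h import *
c,im=snap('wrist','w21')
cv2.imwrite('pics/w21_z.png',cv2.resize(im[30:160,245:395],None,fx=5,fy=4.5,interpolation=cv2.INTER_CUBIC))
"
```

```text
t 39.30 z-axis [-0.0073  0.0081] toolx,y z: [-0.0087  0.0065] p [ 0.6235 -0.091   0.0954] F [ 0.102   4.1866 -3.0733] op 0.04879940108485673
```

View pics/w21_z.png

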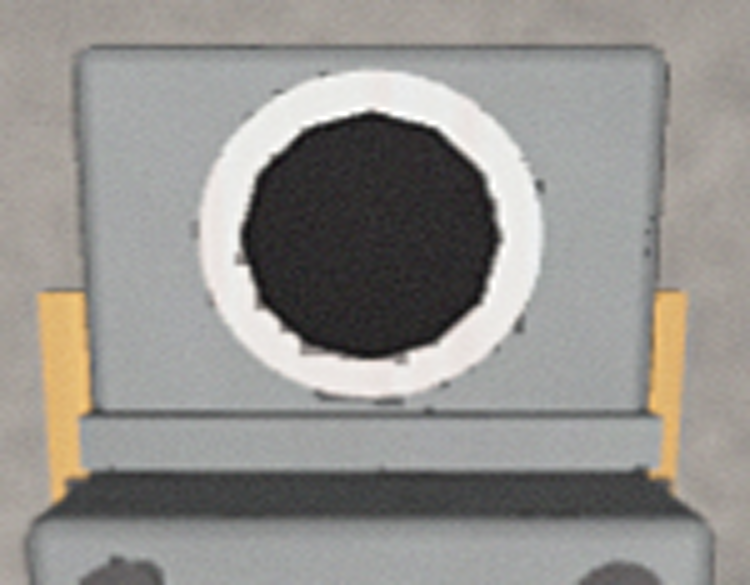

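```bash
python3 -m crank '{"xyz":[[-0.01,0,0.02],[-0.01,0,0.02],[-0.01,0,0.02]],"yaw":[0,0,0]}' 85 >/dev/null;python3 ob.py;python3 -m crank '{"xyz":[[0,0,-0.6],[0,0,-1.6],[0,0,-2.6],[0,0,-3.2],[0,0,-3.2]],"yaw":[0,0,0,0,0]}' 85 >/dev/null; python3 ob.py;python3 -c "
from h import *
c,im=snap('wrist','w22')
go(.6345,-.225,.165,-85)
"
```

```text
t 39.65 z-axis [-0.0065  0.0072] toolx,y z: [-0.0077  0.0059] p [ 0.6236 -0.0914  0.0957] F [-0.3331 -1.117   0.6859] op 0.08469032557945237
t 40.15 z-axis [0.0011 0.0064] toolx,y z: [-0.0063 -0.0017] p [ 0.6261 -0.0927  0.1959] F [ 0.5841 -0.545  -0.0146] op 0.08479831911706488
t 40.20 phi -85.07 tilt -1.0000 F [ 0.2818  0.721  -0.7105] q1,q6 [ 6.  -0.9]
  rows xyz [4.436 0.056 0.915] yaw -0.012 dist rows 2.717821872293677 yaw rows 0.008660815037115983
```

View pics/w22.png

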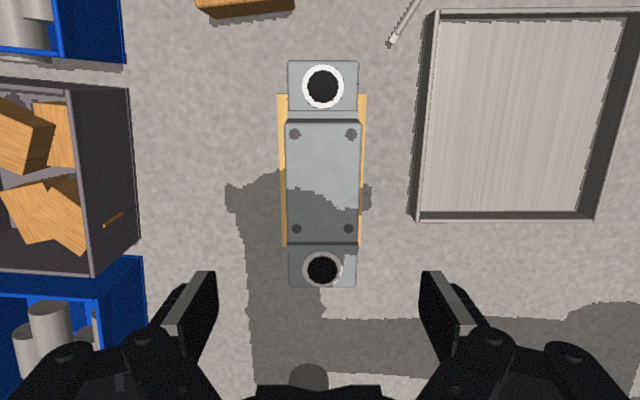

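```bash
python3 -c "
from h import *
go(.634,-.214,.055,-85)
"; python3 -m crank '{"xyz":[[1.5,0,0],[3,0,0],[4,0.05,0.5],[4.08,0.05,1.8],[4.08,0.05,3.2],[4.08,0.05,4.2],[4.08,0.05,4.5],[4.08,0.05,4.5]],"yaw":[0,0,0,0,0,0,0,0]}' 0 >/dev/null; python3 ob.py;python3 -c "
from h import *
go(.634,-.214,.055,-85)
c,im=snap('wrist','w23')
c,im=snap('scene','c23')
cv2.imwrite('pics/c23_z.png',cv2.resize(im[180:320,200:360],None,fx=4,fy=4,interpolation=cv2.INTER_CUBIC))
"
```

```text
t 40.20 phi -85.07 tilt -1.0000 F [ 0.2818  0.721  -0.7105] q1,q6 [ 6.  -0.9]
  rows xyz [4.096 0.032 4.585] yaw -0.012 dist rows 3.688842290742455 yaw rows 0.008660815037115983
t 41.00 z-axis [-0.0079  0.0074] toolx,y z: [-0.0081  0.0073] p [ 0.6321 -0.2136  0.0552] F [0.2297 0.3543 0.5299] op -0.0002239677053247464
t 41.00 phi -85.07 tilt -0.9999 F [0.2297 0.3543 0.5299] q1,q6 [-5.  10.2]
  rows xyz [ 0.02  -0.063  0.007] yaw -0.012 dist rows 0.03984884628580834 yaw rows 0.008540993178428975
```

View pics/c23_z.png

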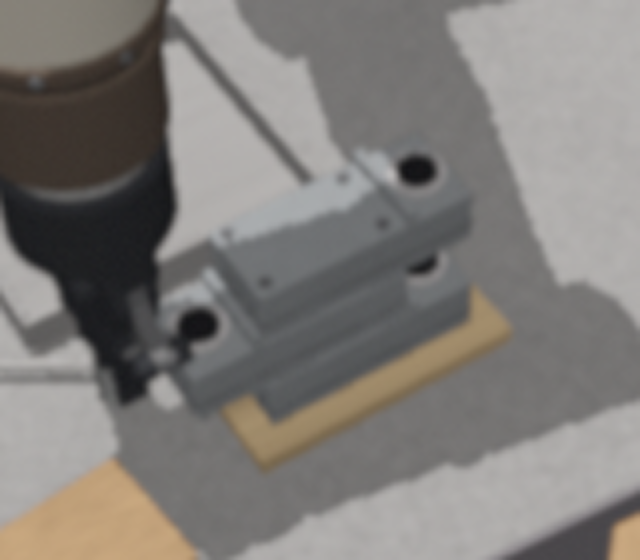

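```bash
python3 -m crank '{"xyz":[[0,-0.06,0],[-0.12,-0.06,0],[-0.24,-0.06,0],[-0.34,-0.06,0],[-0.38,-0.06,0],[-0.4,-0.06,0]],"yaw":[0,0,0,0,0,0]}' >/dev/null; python3 ob.py
```

```text
t 41.70 z-axis [-0.0009  0.0062] toolx,y z: [-0.0063  0.0004] p [ 0.6352 -0.2014  0.059 ] F [ 0.3806  0.563  -0.6164] op 0.000195747592307395
```

```bash
python3 -m crank '{"xyz":[[-0.02,0.03,0],[-0.04,0.03,0],[-0.06,0.03,0]],"yaw":[0,0,0]}' >/dev/null; python3 ob.py;python3 -m crank '{"xyz":[[-0.02,0,0],[-0.04,0,0],[-0.06,0,0]],"yaw":[0,0,0]}' >/dev/null; python3 ob.py
```

```text
t 42.00 z-axis [-0.0012  0.0054] toolx,y z: [-0.0055  0.0007] p [ 0.634  -0.2003  0.059 ] F [ 0.0399 -4.2143 -1.3341] op 0.00013791286370405366
t 42.30 z-axis [-0.0008  0.0038] toolx,y z: [-0.0038  0.0005] p [ 0.634 -0.2    0.059] F [-0.1626 -6.6432 -1.2248] op 0.00018282339816514341
```

```bash
python3 -m crank '{"xyz":[[-0.05,0,0],[-0.1,0,0],[-0.13,0,0],[-0.16,0,0]],"yaw":[0,0,0,0]}' >/dev/null; python3 ob.py;python3 -m crank '{"xyz":[[-0.08,0,0],[-0.16,0,0],[-0.2,0,0],[-0.2,0,0]],"yaw":[0,0,0,0]}' >/dev/null; python3 ob.py
```

```text
t 42.70 z-axis [ 0.001  -0.0012] toolx,y z: [ 0.0013 -0.0009] p [ 0.6343 -0.1992  0.0598] F [  1.1304 -16.2367  -1.3573] op 8.617937447470948e-05
t 43.10 z-axis [ 0.0031 -0.008 ] toolx,y z: [ 0.0083 -0.0024] p [ 0.6345 -0.1989  0.0613] F [  1.3153 -19.6059  -0.7604] op -0.000439478931138815
```

```bash
python3 -m crank '{"xyz":[[0.3,0,0],[0.6,0,0],[0.6,0,-1],[0.3,0,-2.5],[-1,0,-4],[-2.5,0,-4.2],[-3,0,-4.2],[-3,0,-4.2]],"yaw":[0,0,0,0,0,0,0,0]}' 85 >/dev/null; python3 ob.py; python3 -c "
from h import *
c,im=snap('wrist','w24')
c,im2=snap('side','s24')
c,im3=snap('scene','c24')
cv2.imwrite('pics/w24_z.png',cv2.resize(im[0:300,230:420],None,fx=2,fy=2,interpolation=cv2.INTER_CUBIC))
cv2.imwrite('pics/sc24.png',np.hstack([cv2.resize(im2[110:210,280:380],None,fx=4,fy=4,interpolation=cv2.INTER_CUBIC),cv2.resize(im3[200:300,220:320],None,fx=4,fy=4,interpolation=cv2.INTER_CUBIC)]))
"
```

```text
t 43.90 z-axis [ 0.0038 -0.0067] toolx,y z: [ 0.007  -0.0032] p [ 0.6262 -0.1052  0.187 ] F [ 0.2174  0.581  -0.6396] op 0.0853554163136148
```

View pics/w24_z.png

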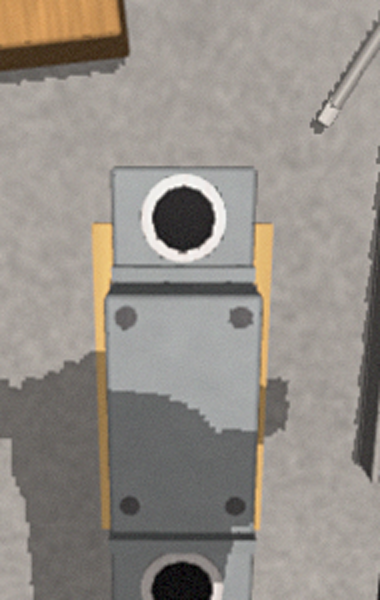

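View pics/sc24.png

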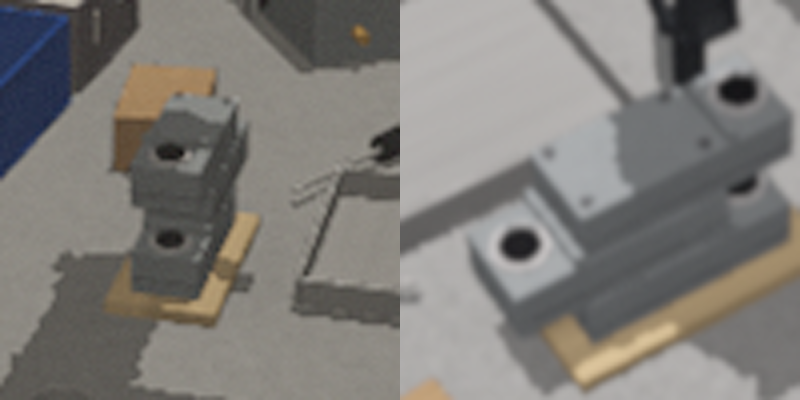

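```bash
python3 -c "
from h import *
im=cv2.imread('pics/w24.png')
cv2.imwrite('pics/w24_a.png',cv2.resize(im[75:165,275:375],None,fx=7,fy=6,interpolation=cv2.INTER_CUBIC))
cv2.imwrite('pics/w24_b.png',cv2.resize(im[240:330,275:375],None,fx=7,fy=6,interpolation=cv2.INTER_CUBIC))
"
```

```text
(no output)
```

View pics/w24_a.png

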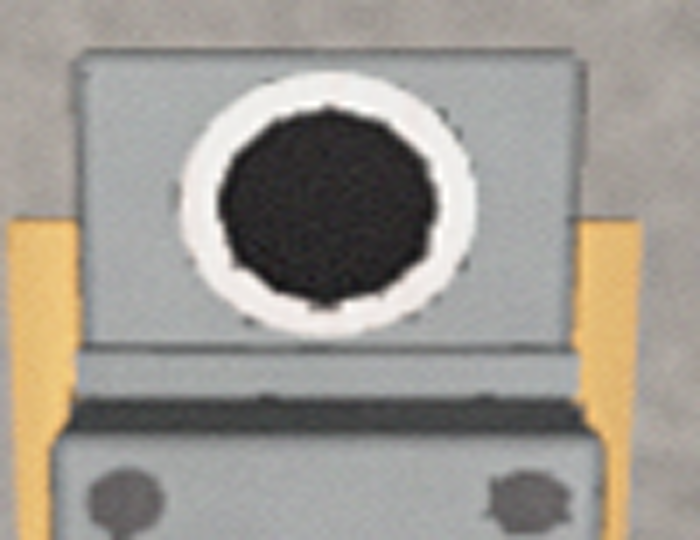

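View pics/w24_b.png

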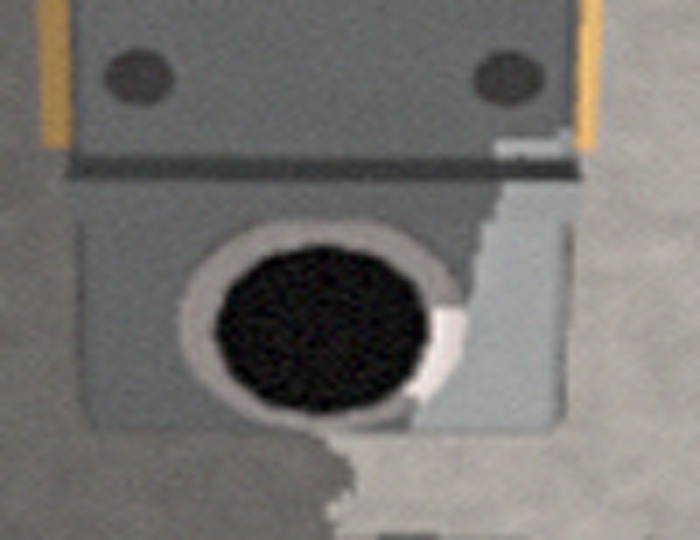

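```bash
cat > m3.py <<'E'
from h import *
c=np.load('pics/w24.npz')
A=lambda p:np.array(p,float)/(7,6)+(275,75)
B=lambda p:np.array(p,float)/(7,6)+(275,240)
P=fit(c,np.vstack([A([(55,434),(603,434)]),B([(566,428),(87,428)])]),.112,B((322,328)),.005)
Q=onz(c,np.vstack([A([(10,218),(642,218)]),B([(594,148),(42,148)])]),np.full(4,.010))
d=Q[2]+Q[3]-Q[0]-Q[1]; print('board',Q.mean(0),np.degrees(np.arctan2(d[1],d[0])),[np.linalg.norm(Q[i]-Q[i-1]).round(4) for i in range(4)])
bc=np.array([.6237,-.0921]); a=np.radians(95.0); u=np.array([np.cos(a),np.sin(a)]);v=np.array([-u[1],u[0]])
f=lambda w:((w[...,:2]-bc)@np.c_[u,v]).round(4)
S=onz(c,A([(77,55),(580,55),(328,205),(328,348),(328,398)]),[.078,.078,.083,.084,.084])
print("third in base frame",f(P),f(P.mean(0)),"plain",f(P[:2].mean(0)))
print("second end(-.098)",f(S[0]),f(S[1]),"cap (-.081)",f(S[2]),"lip front(-.065)",f(S[3]),"lip back(-.060)",f(S[4])); print('board ctr',f(Q.mean(0)))
E
python3 m3.py
```

```text
ctr [ 0.6234 -0.0915  0.112 ] sizes [np.float64(0.1193), np.float64(0.0487), np.float64(0.1192), np.float64(0.0497)] heading 95.25
  cap [ 0.62   -0.0491  0.117 ] in box frame (want .043,0) 0.0425211338732571 -0.0005008265744931994
board [ 0.6235 -0.0909  0.01  ] 94.91321038841285 [np.float64(0.1512), np.float64(0.0797), np.float64(0.151), np.float64(0.0802)]
third in base frame [[-0.0589 -0.0244]
 [-0.0591  0.0243]
 [ 0.0601  0.0253]
 [ 0.0603 -0.0244]] [0.0006 0.0002] plain [-0.059 -0.   ]
second end(-.098) [-0.0963 -0.0245] [-0.0965  0.0243] cap (-.081) [-0.0803 -0.0001] lip front(-.065) [-0.0644  0.    ] lip back(-.060) [-0.0587  0.0001]
board ctr [0.0012 0.0001]
```

```bash
python3 -c "
from h import *
go(.486,.262,.18,-178.4)
"
```

```text
t 44.05 phi -85.03 tilt -1.0000 F [0.1208 0.1856 0.3084] q1,q6 [ 5.  -0.2]
  rows xyz [-12.708   3.576   0.079] yaw 15.562 dist rows 7.92076631417959 yaw rows 10.869690491485441
```

```bash
python3 -m crank '{"xyz":[[-12.7,3.6,0],[-12.7,3.6,0],[-12.7,3.6,0],[-12.7,3.6,0],[-12.7,3.6,0],[-12.7,3.6,0],[-12.7,3.6,0],[-12.7,3.6,0]],"yaw":[15.5,15.5,15.5,15.5,15.5,15.5,15.5,15.5]}' >/dev/null; python3 -c "
from h import *
go(.486,.262,.17,-178.4)
"
```

```text
t 44.85 phi -148.65 tilt -1.0000 F [ 0.8404 -0.3865  0.315 ] q1,q6 [  42.6 -101.5]
  rows xyz [-0.187  0.904  0.386] yaw 4.959 dist rows 0.6002727846514464 yaw rows 3.463817993368082
```

```bash
python3 -m crank '{"xyz":[[-0.19,0.9,0.38],[-0.19,0.9,0.38],[-0.19,0.9,0.38],[-0.19,0.9,0.38],[-0.19,0.9,0.38],[-0.19,0.9,0.38]],"yaw":[4.95,4.95,4.95,4.95,4.95,4.95]}' >/dev/null; python3 ob.py; python3 -c "
from h import *
go(.486,.262,.16,-178.4)
c,im=snap('wrist','w25')
"
```

```text
t 45.45 z-axis [-0.0005 -0.0102] toolx,y z: [ 0.0007 -0.0101] p [0.4865 0.2611 0.1695] F [ 0.2704 -0.5239 -0.0979] op 0.08487036381889626
t 45.45 phi -178.33 tilt -0.9999 F [ 0.2704 -0.5239 -0.0979] q1,q6 [  45.3 -133.9]
  rows xyz [0.016 0.033 0.317] yaw 0.011 dist rows 0.19156312381120813 yaw rows 0.007743842206162202
```

View pics/w25.png

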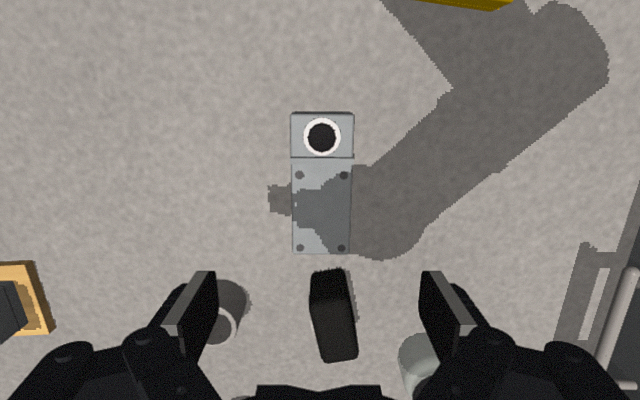

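```bash
python3 -c "
from h import *
c=np.load('pics/w25.npz')
fit(c,[(292,253.5),(351.5,253.5),(354.5,114),(290,114)],.034,(321.5,137),.010)
go(.4865,.2605,.012,-178.3)
"
```

```text
ctr [0.486  0.2625 0.034 ] sizes [np.float64(0.119), np.float64(0.0522), np.float64(0.1188), np.float64(0.0496)] heading -178.35
  cap [0.4428 0.2608 0.044 ] in box frame (want .043,0) 0.04329031309635732 0.0004941297038476196
t 45.50 phi -178.33 tilt -1.0000 F [ 1.1854 -0.0218 -1.0071] q1,q6 [  45.3 -133.9]
  rows xyz [-0.004  0.026  5.256] yaw -0.006 dist rows 3.153649431597604 yaw rows 0.004042284310000947
```

```bash
python3 -m crank '{"xyz":[[0,0.07,1.5],[0,0.07,3],[0,0.07,4.3],[0,0.07,5],[0,0.07,5.2],[0,0.07,5.2],[0,0.07,5.2]],"yaw":[0,0,0,0,0,0,0]}'  >/dev/null;python3 ob.py; python3 -m crank '{"xyz":[[0,0,0],[0,0,0],[0,0,0],[0,0,0],[0,0,0]],"yaw":[0,0,0,0,0]}' 30  >/dev/null;python3 ob.py;python3 -m crank '{"xyz":[[0,0,-0.5],[0,0,-1.5],[0,0,-2.8],[0,0,-4],[0,0,-4.8],[0,0,-5],[0,0,-5]],"yaw":[0,0,0,0,0,0,0]}' >/dev/null;python3 ob.py;  python3 -c "
from h import *
go(.459,-.156,.17,-178.4)
"
```

```text
t 46.20 z-axis [ 0.0018 -0.0083] toolx,y z: [-0.0016 -0.0084] p [0.4874 0.2625 0.0149] F [-0.5768 -0.1014 -0.1631] op 0.0852700393561321
t 46.70 z-axis [ 0.0034 -0.0076] toolx,y z: [-0.0032 -0.0077] p [0.4879 0.2627 0.0166] F [-1.1645 -1.085   6.6099] op 0.048538438536809766
t 47.40 z-axis [ 0.0021 -0.0072] toolx,y z: [-0.0019 -0.0072] p [0.4866 0.2635 0.166 ] F [-0.1971  0.5206 -7.3806] op 0.048730819940630915
t 47.40 phi -178.32 tilt -1.0000 F [-0.1971  0.5206 -7.3806] q1,q6 [  45.4 -134. ]
  rows xyz [  1.329 -13.95   -0.034] yaw 0.014 dist rows 8.407957051446749 yaw rows 0.009885930592686866
```

```bash
python3 -m crank '{"xyz":[[0.15,-1.5,0],[0.3,-3.1,0],[0.45,-4.7,0],[0.6,-6.3,0],[0.75,-7.9,0],[0.9,-9.5,0],[1.05,-11,0],[1.2,-12.3,0]],"yaw":[-0.5,-0.5,-0.5,-0.5,-0.5,-0.5,-0.5,-0.5]}' >/dev/null;python3 ob.py;  python3 -c "
from h import *
go(.459,-.156,.13,-175)
"
```

```text
t 48.20 z-axis [-0.0034 -0.0067] toolx,y z: [ 0.004  -0.0064] p [ 0.4589 -0.1084  0.166 ] F [ 0.8677  0.1347 -8.1049] op 0.048410875286644534
t 48.20 phi -175.39 tilt -1.0000 F [ 0.8677  0.1347 -8.1049] q1,q6 [  6.8 -92.4]
  rows xyz [ 0.119 -1.576  1.21 ] yaw -0.066 dist rows 1.1942036009682462 yaw rows 0.045918476132684995
```

```bash
python3 -m crank '{"xyz":[[0.1,-0.8,0],[0.12,-1.4,0],[0.12,-1.58,0.3],[0.12,-1.58,0.8],[0.12,-1.58,1.2],[0.12,-1.58,1.2]],"yaw":[0,0,0,0,0,0]}' >/dev/null;python3 ob.py;  python3 -c "
from h import *
go(.459,-.156,.021,-175)
c,im=snap('scene','c26')
cv2.imwrite('pics/c26_z.png',cv2.resize(im[160:320,150:350],None,fx=4,fy=3.7,interpolation=cv2.INTER_CUBIC))
"
```

```text
t 48.80 z-axis [-0.0125 -0.0055] toolx,y z: [ 0.0129 -0.0045] p [ 0.4558 -0.1555  0.1265] F [ 0.156  -0.2559 -6.4798] op 0.04847972734387338
t 48.80 phi -175.44 tilt -0.9999 F [ 0.156  -0.2559 -6.4798] q1,q6 [  0.7 -86.5]
  rows xyz [-0.149 -0.01   3.514] yaw -0.074 dist rows 2.110076505529217 yaw rows 0.0515647757895227
```

View pics/c26_z.png

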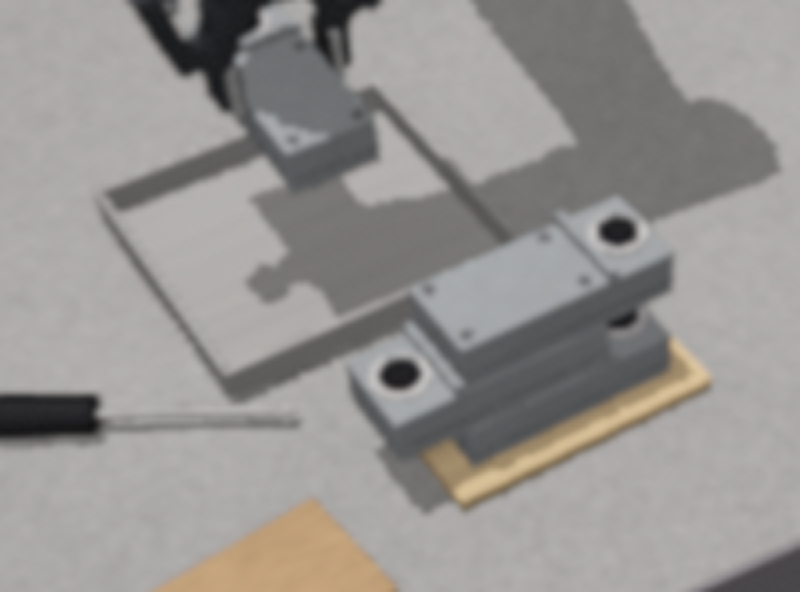

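```bash
python3 -m crank '{"xyz":[[-0.13,0,0.8],[-0.13,0,1.6],[-0.13,0,2.4],[-0.13,0,3],[-0.13,0,3.3],[-0.13,0,3.4],[-0.13,0,3.4]],"yaw":[0,0,0,0,0,0,0]}' >/dev/null;python3 ob.py
```

```text
t 49.55 z-axis [-0.0088 -0.0064] toolx,y z: [ 0.0093 -0.0057] p [ 0.4606 -0.1559  0.0261] F [ 0.228  -0.8646 -6.1426] op 0.04865386958729218
```

```bash
python3 -m crank '{"xyz":[[0,0,0.08],[0,0,0.14],[0,0,0.18],[0,0,0.2],[0,0,0.2]],"yaw":[0,0,0,0,0]}' >/dev/null;python3 ob.py
```

```text
t 50.05 z-axis [-0.0082 -0.0065] toolx,y z: [ 0.0087 -0.0059] p [ 0.4607 -0.1559  0.0207] F [-1.8803  0.6328 -1.1729] op 0.0482186998706934
```

Contact at the expected height. I'll release, retreat upward and check.

```bash
python3 -m crank '{"xyz":[[0,0,0],[0,0,0],[0,0,0],[0,0,-0.6],[0,0,-1.8],[0,0,-3.3],[0,0,-4.8],[0,0,-5.5]],"yaw":[0,0,0,0,0,0,0,0]}' 85 >/dev/null;python3 -m crank '{"xyz":[[2,2,0],[4,4,0],[4,4,0],[4,4,0]],"yaw":[0,0,0,0]}' >/dev/null;python3 ob.py;python3 -c "
from h import *
c,im=snap('scene','c27'); c,im2=snap('side','s27')
cv2.imwrite('pics/c27_z.png',cv2.resize(im[110:340,110:510],None,fx=2,fy=2,interpolation=cv2.INTER_CUBIC))
cv2.imwrite('pics/s27_z.png',cv2.resize(im2[80:330,230:470],None,fx=2.4,fy=2.4,interpolation=cv2.INTER_CUBIC))
"
```

```text
t 51.25 z-axis [ 0.0004 -0.0068] toolx,y z: [ 0.0002 -0.0068] p [ 0.3316 -0.0447  0.1896] F [ 0.2079  0.5156 -0.6886] op 0.08481192430280156
```

View pics/c27_z.png

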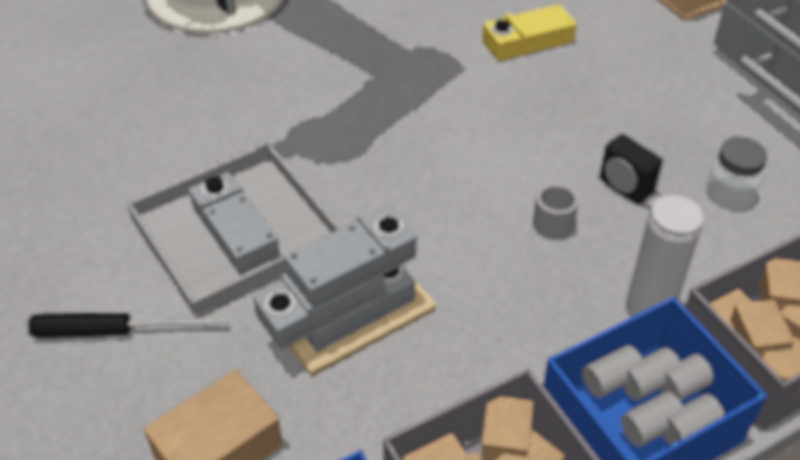

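View pics/s27_z.png

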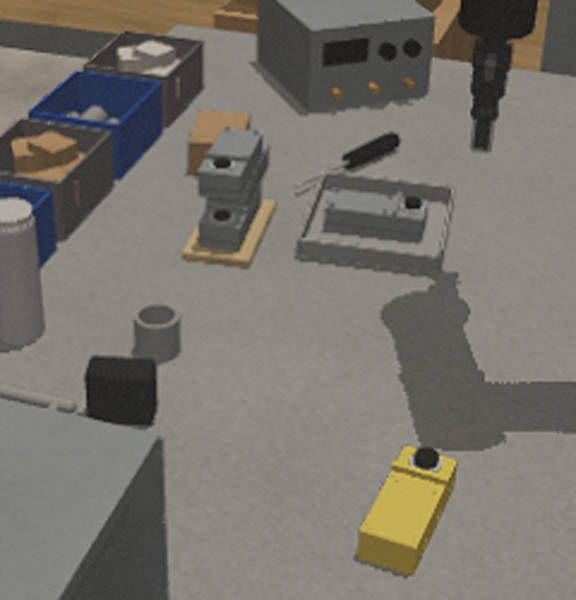

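```bash
python3 -c "
from h import *
print(ctrl.get_obs()['t']); print(ctrl.finish_job())"
```

```text
51.35
the job is handed in; nothing more can be done
None
```

The job is done and handed in at 51.35 s: the stack is built, the faulty station is in the tray, and my last checks came out well.

- **Pressing:** I pressed all three buttons to the stop, at about 10–12 N. The station nearest the tray (heading about -18°) and the one farthest from it (about 6°) stayed down. The middle one, next to the tape measure, sprang back, so it is the faulty one.
- **Stack:** The nearest station went on the base first and the farthest on top of it. My first placing was about 1.9 mm off line, so I re-gripped and corrected it. Setting the top station against its lip dragged the middle one back about 1 mm. I then pushed the middle one home against the base lip, and the force rose to about 20 N with almost no further movement.
- **Stack check:** The wrist camera put the sideways offsets at 0.2 mm or less. The top station was turned at most about 0.3° from the base. At the upper lip the two faces measured within about 0.4 mm, which is as fine as the camera can tell. The lower lip was hidden from the camera, so that contact rests on the push force alone.
- **Tray:** The faulty station lies flat and right way up in the tray.
- **Rest of the scene:** In the last two pictures nothing else appeared to have moved.

One thing did not fully agree: lengthwise, the camera read the stack about 0.6–1.5 mm further along than nominal. The board read 1.2 mm off the same way, so I take it as camera bias within the 2 mm calibration.

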